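Nip the frame blocks in the vise and tap them down onto their parallels

ROBOT

A 6-joint arm with a two-finger parallel gripper is mounted at the origin on the work surface. World frame = base frame: x ahead of the robot, y to its left, z up, the work surface at z = 0. Lengths are in m, angles in rad, forces in N, time in s.
With the tool pointing down it reaches from about 0.25 to 0.725 m from the base axis. Payload 9.7 kg.
Tool frame: the origin (TCP) lies between the finger pads; the fingertips stand 17 mm ahead of it and the grasp point (between the pads) lies 2 mm behind it; x points along the fingers, y is the direction in which the jaws open and shut, and the axes are right-handed (so a half turn about x gives the same grasp; the last joint's range is limited). The gripper opens to 85 mm and grips with 20 to 120 N. Pads are 22 mm wide; open, the fingers measure 114 mm over their backs; the gripper's body (76 mm by 85 mm) begins 54 mm behind the grasp point. The pads swing forward as they close: fully open they stand 13 mm farther back than shut.
Start: joints at [1.327, 0.087, 0.176, 1.66, 0, 1.571], TCP at [0.133, 0.534, 0.227] pointing down, gripper open.
Joint ranges: [-3.13, 3.13], [-0.85, 1.81], [-1.15, 1.24], [-2.2, 2.28], [-1.44, 1.52], [-3.14, 3.14]. Speed limits (rad/s): [2.22, 2.22, 2.57, 3.14, 3.14, 3.14].

INTERFACE

Orientations are given as a unit quaternion [x, y, z, w].
In Python, from station import get_obs, read_camera, sign_off gives the robot as it stands. The module is installed in compiled form; this text tells all that it offers.
- The arm moves only by the tool carry_out, never from a script. Its argument "targets" is a list of rows, each an object with "translation": the shift along the tool's x, y, z in cm, a list of three; "twist": the turn about the tool's x in degrees. A call has 1 to 20 rows; each row is the pose to reach, as a shift and turn from the pose measured when the call began, along the tool's axes at that moment; what a row does not reach only later rows make up. A row lasts 1/8 s, in which the tool goes at most 62.5 mm and 10.7 degrees, less where a joint would pass 70% of its speed; a pose out of reach is approached as far as the arm can. A call with a gripper value outside its range is refused whole. "hand" is the opening, from 0 (shut) to 1 (fully open), set as the call begins (left out, the last holds). The fingers move at their own pace and stop on an object; the grip force is fixed at half the most. Time passes only in rows, so rows that repeat a pose let the fingers close. It gives the time, the measured TCP pose, the force and the opening at its end, in the units of the state.
- get_obs(): the state, without advancing time (a new reading comes with each control period).
- read_camera(name): name is "side" or "top" or "wrist"; returns a dict with "color" (400x640x3 uint8, red, green, blue), "fx", "fy", "cx", "cy" (pixels), "k1" (the pictures are not rectified: a ray, as slopes to the right and down, at radius r is drawn at 1 + k1 r^2 times it, then the intrinsics apply), "extrinsics" (4x4, takes a point from world to camera coordinates); the wrist camera has in their place "tool_from_camera" (4x4, takes a point from camera to tool coordinates, whose origin is the TCP and whose axes are the tool frame's). Camera axes: x right, y down, z forward; pixel columns grow to the right and rows downward; lengths in m; the calibration is good to about 2 mm. A picture is of the moment at which its call begins: read the wrist's pose just before it. There is no depth.
- sign_off(): hands the job in, once; it reports no verdict.
The state is a dict: "t": time; "joints": joint angles; "joint_vel": joint speeds; "joint_efforts": joint torques, N m; "tcp_pos": TCP position; "tcp_rot": TCP orientation; "ft_force": force on the tool from outside, world axes, zero at the start; "wrist_torque": the same for the moment, N m; "gripper_width": opening from 0.0 (shut) to 1.0 (fully open).
Only numpy, scipy, OpenCV 4.12 (cv2) and the standard library are available. Lean on these libraries where they do the work, as an engineer would, in place of code of your own. Each camera call takes 0.05 s, during which the arm holds its last target. There are 200 camera calls.

TASK

Open the vise with its red winged knob and load every aluminium frame block from the bench into it, one block standing over the middle of a pair of parallels (any pair), then turn the knob clockwise all the way to nip them, never knocking the dial gauge beside its wings. Then, handling the nipped blocks only with the nylon-faced drift, tap each one down until it is fully home and its parallels are trapped tight and no longer move, and stand the drift back upright in its rubber dish. Leave the knob tight and the other things on the bench as they are.

Things in the scene. Friction and masses are not known exactly. Their poses are not given: they have to be found in the camera images.
- vise: Blue bench vise, fixed; base plate 230 x 286 x 20 mm. Origin on the bench surface below the middle of the jaw opening; x across the jaws (away from the knob), y along them, z up. Fixed steel jaw at x = +18 to +42 mm, moving jaw at x = -34 to -56 mm (knob at 0); tops 66 and 64 mm up, both 276 mm long. 8 mm end plates close the channel at y = +-130 mm (66 mm up).
- jaw_opening (a point): Point on the vise z axis, 60 mm up. A brass spring pad per station (26 mm wide, z = 44 to 62 mm) stands out from the moving jaw, face at vise x = -18 mm with the knob at 0 (36 mm opening). Pads move 8.3 mm per rad of knob to +x, push each block to the fixed jaw (block centre then x = +4 mm) and hold it with 5 to 7 N. A block must stand at the middle of a pair.
- station_1 (a point): Middle of the top of parallels pair 1, when up: at y = -70 mm in the vise frame, x = 0, 40 mm above the bench. A pair is two steel strips 6 x 66 x 14 mm along y, at x = -9 and +9 mm. Axes as the vise; the point is fixed and does not go down with the parallels.
- station_2 (a point): Middle of the top of parallels pair 2, when up: at y = 0 mm in the vise frame, x = 0, 40 mm above the bench. A pair is two steel strips 6 x 66 x 14 mm along y, at x = -9 and +9 mm. Axes as the vise; the point is fixed and does not go down with the parallels.
- station_3 (a point): Middle of the top of parallels pair 3, when up: at y = 70 mm in the vise frame, x = 0, 40 mm above the bench. A pair is two steel strips 6 x 66 x 14 mm along y, at x = -9 and +9 mm. Axes as the vise; the point is fixed and does not go down with the parallels.
- lift_1 (a joint): How far parallels pair 1 is pushed down, in m: 0 up, 0.005 fully down on the vise bed. Springs push it up with 3 N (up) to 5 N (fully down), so a loose block rides up at 0 and springs back when pressed; a nipped block stays where it is tapped (about 8 to 18 N pushes it down).
- lift_2 (a joint): How far parallels pair 2 is pushed down, in m: 0 up, 0.005 fully down on the vise bed. Springs push it up with 3 N (up) to 5 N (fully down), so a loose block rides up at 0 and springs back when pressed; a nipped block stays where it is tapped (about 8 to 18 N pushes it down).
- lift_3 (a joint): How far parallels pair 3 is pushed down, in m: 0 up, 0.005 fully down on the vise bed. Springs push it up with 3 N (up) to 5 N (fully down), so a loose block rides up at 0 and springs back when pressed; a nipped block stays where it is tapped (about 8 to 18 N pushes it down).
- knob (a joint): Angle of the winged knob in rad: 0 fully open (stop), 1.45 fully tight (stop); it starts mostly closed (0.8 to 1.3). It grows when turned clockwise seen from above, needs up to about 0.6 N m and stays where it is left.
- knob_grip (a point): On the knob's vertical axis, at the middle of the wings' height, 74 mm above the bench and 115 mm from the vise origin towards vise -x. Red wing bar 56 mm long, 10 mm thick, 26 mm tall; this point turns with it, its x axis along the wings, y across them. With the knob at 0 the wings' x axis is 0.72 rad anticlockwise of the vise's x axis.
- gauge_dial (a point): Middle of the delicate dial gauge fixed on the vise in front of the knob: a disc 34 mm across, 8 mm thick, its centre 66 mm and its top 83 mm above the bench, 41 mm from the knob axis towards vise -x. The wing tips pass about 9 mm from it.
- block_1_center (a point): Centre of an aluminium frame block 28 (x) x 40 (y) x 40 (z) mm with brass-rimmed bore on top, 0.08 to 0.17 kg, z up. Only two or three of the three blocks are there. In the vise its 40 mm side lies along the jaws; centre 60 mm above the bench when resting on raised parallels, 55 mm when fully down.
- block_2_center (a point): Centre of an aluminium frame block 28 (x) x 40 (y) x 40 (z) mm with brass-rimmed bore on top, 0.08 to 0.17 kg, z up. Only two or three of the three blocks are there. In the vise its 40 mm side lies along the jaws; centre 60 mm above the bench when resting on raised parallels, 55 mm when fully down.
- block_3_center (a point): Centre of an aluminium frame block 28 (x) x 40 (y) x 40 (z) mm with brass-rimmed bore on top, 0.08 to 0.17 kg, z up. Only two or three of the three blocks are there. In the vise its 40 mm side lies along the jaws; centre 60 mm above the bench when resting on raised parallels, 55 mm when fully down.
- drift_center (a point): Half-way up the tapping drift, which stands upright: 98 mm tall, white nylon head 30 mm diameter x 30 mm at the bottom, above it a square steel shank 20 x 20 x 68 mm (sides along x and y). Origin 49 mm above its face; z up. 0.12 kg.
- drift_face (a point): Middle of the flat underside (tapping face) of the drift's nylon head.
- dish: Square black rubber dish fixed on the bench where the drift stands: 84 x 84 mm outside, rim 14 mm high, walls and floor 4 mm thick. Origin under its centre on the bench.
- vsi_center (a point): Centre of a vertical speed indicator lying face up, 83 mm diameter, 57 mm high. Leave alone.
- bourdon: Curled brass bourdon tube lying flat, about 75 mm across, 16 mm high. Leave alone.
- gear: White nylon drive gear lying flat, 52 mm diameter, 10 mm thick. Leave alone.
- testbox: Green test box 110 x 150 x 70 mm with a red push button on top, fixed. Leave alone.
There are look-alikes about, which are no part of the job. Of the things that look like the part that bears drift_center, take the one that is farthest to the robot's left at the start.

How it is judged:
By the outcome, as a careful person would: the job done as asked, in the order asked, and still so for the second after the job is handed in, with the robot touching nothing.
Of block_1, block_2, block_3 only 2 to 3 are there at a start; the rules pass over those that are not, and their reading is None.
At some moment in a run one of block_1, block_2, block_3 may be knocked a few centimetres aside while the robot is not near it.
It also fails if it takes over 210 s, if anything falls off the work surface, if the arm or the gripper's body presses on something with over 40 N, if the wrist force passes 120 N, or if a joint passes its speed limit or range.

## Working session

There is one attempt and no reset: what is moved stays moved. The work goes in short steps, Python scripts to look and compute and a tool call to move; the robot and the scene stay as the last step left them, time stands still between calls to the robot, and variables do not carry over. Pictures are saved under pics/ and viewed, about 12 in all and at most 16, crops included, and the job is handed in when it is done.

Besides the shell and the picture viewer there is one more tool, called after "Emit:" as name([rows], argument=value, ...), one row to a line, values as JSON. carry_out: Moves the arm, as the interface text tells. Its arguments: {"type":"object","properties":{"targets":{"type":"array","items":{"type":"object","properties":{"translation":{"type":"array","items":{"type":"number"}},"twist":{"type":"number"}}}},"hand":{"type":"number"}},"required":["targets"]}

```bash
mkdir -p pics; cat > h.py <<'E'
import numpy as np, cv2
from station import get_obs, read_camera, sign_off
from scipy.spatial.transform import Rotation as R
def shot(name):
    o=get_obs(); c=read_camera(name)
    if name=='wrist':
        T=np.eye(4);T[:3,:3]=R.from_quat(o['tcp_rot']).as_matrix();T[:3,3]=o['tcp_pos']
        c['W']=T@c['tool_from_camera']
    else: c['W']=np.linalg.inv(c['extrinsics'])
    return c
def save(c,fn,crop=None,s=1):
    im=cv2.cvtColor(c['color'],cv2.COLOR_RGB2BGR)
    if crop: x0,y0,x1,y1=crop; im=im[y0:y1,x0:x1]
    if s!=1: im=cv2.resize(im,None,fx=s,fy=s,interpolation=cv2.INTER_CUBIC)
    cv2.imwrite('pics/'+fn,im)
def ray(c,u,v):
    K=np.array([[c['fx'],0,c['cx']],[0,c['fy'],c['cy']],[0,0,1.]])
    p=cv2.undistortPoints(np.array([[[u,v]]],float),K,np.array([c['k1'],0,0,0,0.]))[0,0]
    return c['W'][:3,3],c['W'][:3,:3]@np.array([p[0],p[1],1])
def onz(c,u,v,z):
    o,d=ray(c,u,v); return o+d*(z-o[2])/d[2]
def proj(c,P):
    K=np.array([[c['fx'],0,c['cx']],[0,c['fy'],c['cy']],[0,0,1.]])
    E=np.linalg.inv(c['W']); q=E[:3,:3]@np.asarray(P,float)+E[:3,3]
    x=q[:2]/q[2]; x=x*(1+c['k1']*(x@x)); return np.array([c['fx']*x[0]+c['cx'],c['fy']*x[1]+c['cy']])
def tool(P):
    "world point -> tool-frame shift in cm from the present pose"
    o=get_obs(); return R.from_quat(o['tcp_rot']).inv().apply(np.asarray(P)-o['tcp_pos'])*100
E
python3 - <<'E'
from h import *
o=get_obs()
for k,v in o.items(): print(k,np.round(v,4))
for n in ('top','side','wrist'):
    c=shot(n); save(c,n+'0.png'); print(n,c['fx'],c['k1'],np.round(c['W'],3).tolist())
    np.save(n+'0.npy',c,allow_pickle=True)
E
```

```text
t 0.0
joints [1.327  0.0874 0.1751 1.6598 0.     1.5708]
joint_vel [ 0.0004 -0.0016 -0.0008  0.0005  0.0005 -0.0004]
joint_efforts [ 2.40000e-03 -5.20382e+01  4.64810e+01  1.60000e-02  1.00000e-04
 -0.00000e+00]
tcp_pos [0.1327 0.5335 0.2261]
tcp_rot [ 0.0855  0.7019 -0.0865  0.7018]
ft_force [-0.851   0.0576 -0.5747]
wrist_torque [ 0.0398 -0.005  -0.0471]
gripper_width 1.005
top 474.8314714985256 0.014737752636088538 [[-0.029, -0.994, 0.108, 0.438], [-1.0, 0.03, 0.008, 0.028], [-0.011, -0.108, -0.994, 1.209], [0.0, 0.0, 0.0, 1.0]]
side 481.29819557683754 -0.1231922053405393 [[0.967, -0.15, 0.205, 0.296], [-0.254, -0.585, 0.771, -0.927], [0.004, -0.797, -0.604, 0.804], [0.0, 0.0, 0.0, 1.0]]
wrist 309.7035404738961 -0.03308890840828198 [[0.241, 0.936, 0.256, 0.068], [0.97, -0.233, -0.064, 0.551], [-0.0, 0.264, -0.964, 0.372], [0.0, 0.0, 0.0, 1.0]]
```

View pics/top0.png

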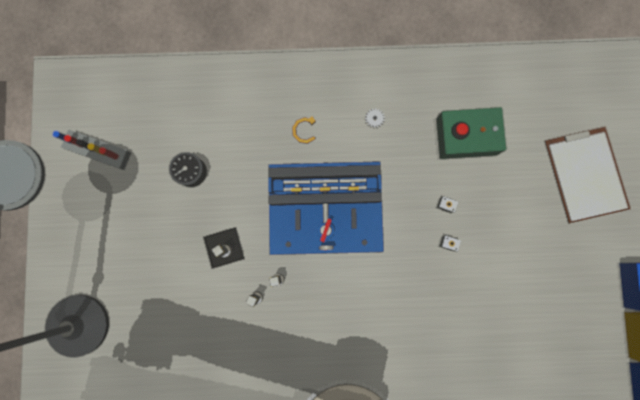

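View pics/side0.png

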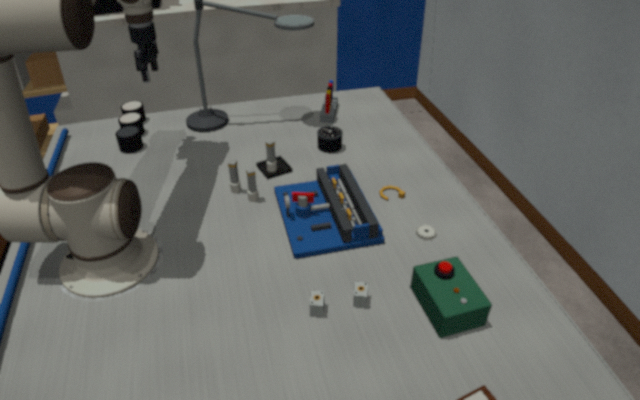

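```bash
python3 - <<'E'
from h import *
c=np.load('top0.npy',allow_pickle=True).item()
im=c['color']; hsv=cv2.cvtColor(im,cv2.COLOR_RGB2HSV)
roi=np.zeros(im.shape[:2],np.uint8); roi[155:262,260:392]=1
m=((hsv[...,0]>100)&(hsv[...,0]<130)&(hsv[...,1]>110)).astype(np.uint8)*roi
r=cv2.minAreaRect(cv2.findNonZero(m)); b=cv2.boxPoints(r); print('vise',r); 
for p in b: print(p,onz(c,*p,0.02).round(4))
for nm,(x0,y0,x1,y1) in dict(b1=(435,190,465,218),b2=(437,228,467,256)).items():
    g=im[y0:y1,x0:x1].min(2); mm=(g>185).astype(np.uint8); q=cv2.minAreaRect(cv2.findNonZero(mm)); 
    u,v=q[0][0]+x0,q[0][1]+y0; print(nm,mm.sum(),q,(u,v),onz(c,u,v,.04).round(4))
rm=((hsv[...,0]<8)|(hsv[...,0]>172))&(hsv[...,1]>150); rm=rm.astype(np.uint8)*roi
q=cv2.minAreaRect(cv2.findNonZero(rm)); print('knob',q,onz(c,*q[0],.087).round(4))
dk=np.zeros_like(roi); dk[225:270,200:248]=1
dm=((im.max(2)<65)*dk).astype(np.uint8); q=cv2.minAreaRect(cv2.findNonZero(dm)); print('dish',q,onz(c,*q[0],.014).round(4))
print('drift top',onz(c,218,251,.098).round(4))
E
```

```text
vise ((325.1459045410156, 207.6274871826172), (89.28421783447266, 112.42051696777344), 88.63607025146484)
[267.88895 164.336  ] [0.6671 0.1804 0.02  ]
[380.27762 161.66006] [ 0.6653 -0.1052  0.02  ]
[382.40286 250.91898] [ 0.44   -0.1013  0.02  ]
[270.0142  253.59491] [0.4413 0.1786 0.02  ]Traceback (most recent call last):
  File "<stdin>", line 9, in <module>
cv2.error: OpenCV(4.12.0) /io/opencv/modules/imgproc/src/convhull.cpp:143: error: (-215:Assertion failed) total >= 0 && (depth == CV_32F || depth == CV_32S) in function 'convexHull'
```

```bash
python3 - <<'E'
from h import *
c=np.load('top0.npy',allow_pickle=True).item()
im=c['color']; hsv=cv2.cvtColor(im,cv2.COLOR_RGB2HSV)
roi=np.zeros(im.shape[:2],np.uint8); roi[155:262,260:392]=1
for nm,(u,v) in dict(b1=(448,204),b2=(451,242)).items(): print(nm,onz(c,u,v,.04).round(4))
rm=((hsv[...,0]<8)|(hsv[...,0]>172))&(hsv[...,1]>150); rm=rm.astype(np.uint8)*roi
q=cv2.minAreaRect(cv2.findNonZero(rm)); print('knob',q,onz(c,*q[0],.087).round(4))
print('jaw mid',onz(c,325,185,.04).round(4)); print('dish',onz(c,223.5,248,.014).round(4),'drift top',onz(c,218,251,.098).round(4))
o=get_obs(); print(R.from_quat(o['tcp_rot']).as_matrix().round(3))
print(np.array(c['color'][195:215,440:458].min(2)).max())
for P in ([.42,0.04,.3],[.44,-.27,.2]): print(tool(P).round(1))
E
```

```text
b1 [ 0.5504 -0.2653  0.04  ]
b2 [ 0.4569 -0.2673  0.04  ]
knob ((325.4245910644531, 229.79693603515625), (3.439141035079956, 22.742708206176758), 19.44003677368164) [0.4933 0.0383 0.087 ]
jaw mid [0.6068 0.0366 0.04  ]
dish [0.4587 0.2959 0.014 ] drift top [0.4507 0.2899 0.098 ]
[[-0.     0.241  0.97 ]
 [-0.001  0.97  -0.241]
 [-1.    -0.001 -0.   ]]
185
[ -7.3 -41.   39.8]
[  2.7 -70.6  49.2]
```

Emit:
carry_out([
  {"translation":[-2,-5,5],"twist":-2},
  {"translation":[-4,-10,10],"twist":-5},
  {"translation":[-6,-15,15],"twist":-8},
  {"translation":[-7.3,-20,20],"twist":-14},
  {"translation":[-7.3,-24,24],"twist":-14},
  {"translation":[-7.3,-28,28],"twist":-14},
  {"translation":[-7.3,-32,32],"twist":-14},
  {"translation":[-7.3,-36,37],"twist":-14},
  {"translation":[-7.3,-40.2,42.7],"twist":-14},
  {"translation":[-7.3,-40.2,42.7],"twist":-14},
  {"translation":[-7.3,-40.2,42.7],"twist":-14},
  {"translation":[-7.3,-40.2,42.7],"twist":-14},
])

```text
t: 1.65
tcp_pos: [0.4498, 0.0407, 0.2995]
tcp_rot: [-0.0, 0.707, -0.0, 0.707]
ft_force: [-1.2, -0.3, 1.1]
gripper_width: 1.003
```

```bash
python3 - <<'E'
from h import *
c=shot('wrist'); save(c,'w1.png'); np.save('w1.npy',c,allow_pickle=True); print(get_obs()['tcp_pos'])
E
```

```text
[0.44964877 0.04098808 0.2997259 ]
```

View pics/w1.png

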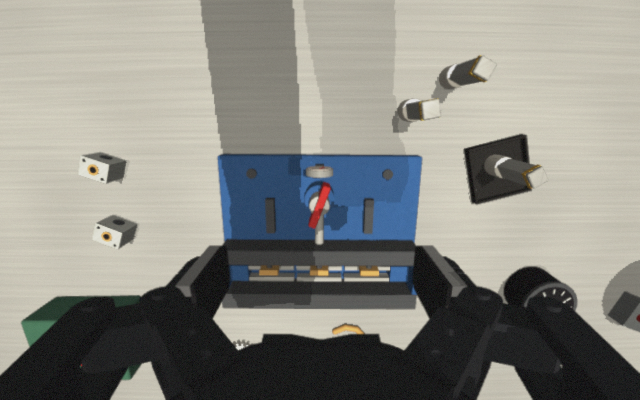

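```bash
python3 - <<'E'
from h import *
c=np.load('w1.npy',allow_pickle=True).item(); im=c['color']; hsv=cv2.cvtColor(im,cv2.COLOR_RGB2HSV)
for p in [(219,155),(421,155)]: print('plate',onz(c,*p,.02).round(4))
H=hsv[...,0].astype(int);S=hsv[...,1];V=hsv[...,2]
def comps(m,amin,z):
    n,l,st,ce=cv2.connectedComponentsWithStats(m.astype(np.uint8))
    for i in range(1,n):
        if st[i,4]>amin: print(st[i],ce[i].round(1),onz(c,*ce[i],z).round(4), cv2.minAreaRect(cv2.findNonZero((l==i).astype(np.uint8)))[1:])
print('red'); comps(((H<8)|(H>172))&(S>150)&(V>90),60,.087)
print('brass pads'); comps((H>8)&(H<28)&(S>120)&(V>90),25,.062)
print('white'); comps((im.min(2)>205),40,.04)
from itertools import product
# knob wings line ends
m=(((H<8)|(H>172))&(S>150)&(V>90)).astype(np.uint8); m[:170]=0;m[240:]=0;m[:,:295]=0;m[:,345:]=0
q=cv2.minAreaRect(cv2.findNonZero(m)); b=cv2.boxPoints(q); print(b.round(1)); print([onz(c,*p,.087)[:2].round(4) for p in b])
save(c,'w1crop.png',(60,130,360,290),2.6)
E
```

```text
plate [ 0.4385 -0.0987  0.02  ]
plate [0.4384 0.1797 0.02  ]
red
[309 183  22  45 344] [319.4 204.8] [0.4901 0.0399 0.087 ] ((8.309921264648438, 46.11421203613281), 20.556047439575195)
brass pads
[ 88 165  10  10  54] [ 92.7 169.6] [ 0.4509 -0.2497  0.062 ] ((9.391485214233398, 8.497057914733887), 63.43495178222656)
[522 165  17  11  39] [529.8 169.6] [0.4509 0.3077 0.062 ] ((3.2584733963012695, 17.32135772705078), 59.036251068115234)
[102 232   9   9  40] [106.2 236.1] [ 0.542  -0.2487  0.062 ] ((8.497057914733887, 7.155416965484619), 63.43495178222656)
[310 266  18  10 132] [319.4 271.2] [0.5928 0.0397 0.062 ] ((9.0, 17.0), 90.0)
[360 266  19  10 151] [368.7 271.3] [0.5931 0.1076 0.062 ] ((9.0, 18.0), 90.0)
[259 268  19   7 108] [268.4 271.5] [ 0.5935 -0.0306  0.062 ] ((6.0, 18.0), 90.0)
[333 325  31   9 154] [347.5 328.9] [0.6868 0.0807 0.062 ] ((30.0, 8.0), 0.0)
white
[424 102  12   9  65] [428.1 105.2] [0.3728 0.1771 0.04  ] ((11.0, 8.0), 0.0)
[ 79 159  29  22 299] [ 93.1 169.5] [ 0.4547 -0.2657  0.04  ] ((28.305767059326172, 17.571632385253906), 17.10272979736328)
[ 93 227  28  21 249] [106.9 236.1] [ 0.551  -0.2643  0.04  ] ((26.82682991027832, 15.293002128601074), 19.98310661315918)
[[307.2 225.2]
 [323.4 182. ]
 [331.2 184.9]
 [315.  228.1]]
[array([0.5163, 0.0248]), array([0.4619, 0.0446]), array([0.4655, 0.0539]), array([0.5201, 0.0344])]
```

View pics/w1crop.png

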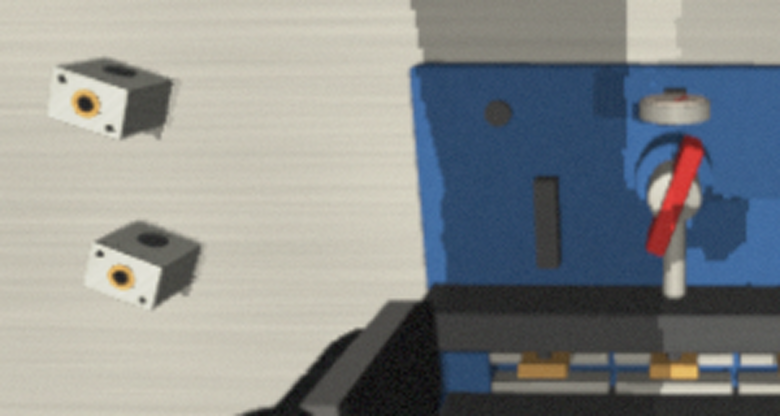

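Emit:
carry_out([
  {"translation":[4,-0.1,2],"twist":8},
  {"translation":[8,-0.1,4.2],"twist":15},
  {"translation":[11,-0.1,4.2],"twist":20},
  {"translation":[14,-0.1,4.2],"twist":20},
  {"translation":[14,-0.1,4.2],"twist":20},
  {"translation":[14,-0.1,4.2],"twist":20},
], hand=0.4)

```text
t: 2.45
tcp_pos: [0.4918, 0.0406, 0.1613]
tcp_rot: [0.122, 0.696, -0.122, 0.697]
ft_force: [-0.1, -0.0, 0.0]
gripper_width: 0.397
```

```bash
python3 - <<'E'
from h import *
c=shot('wrist'); save(c,'w2.png'); np.save('w2.npy',c,allow_pickle=True); o=get_obs();print(o['tcp_pos'],o['gripper_width'])
H,S,V=[a.astype(int) for a in cv2.split(cv2.cvtColor(c['color'],cv2.COLOR_RGB2HSV))]
m=(((H<8)|(H>172))&(S>150)&(V>90)).astype(np.uint8)
n,l,st,ce=cv2.connectedComponentsWithStats(m); i=1+st[1:,4].argmax(); print(st[i])
q=cv2.minAreaRect(cv2.findNonZero((l==i).astype(np.uint8))); b=cv2.boxPoints(q);print(b.round(), [onz(c,*p,.087)[:2].round(4) for p in b], onz(c,*q[0],.087))
E
```

```text
[0.49202834 0.04043984 0.16150534] 0.39796314646171865
[313 168  13  74 891]
[[313. 168.]
 [325. 168.]
 [325. 241.]
 [313. 241.]] [array([0.4634, 0.046 ]), array([0.4663, 0.0541]), array([0.5196, 0.035 ]), array([0.5165, 0.0264])] [0.49058305 0.04067774 0.087     ]
```

View pics/w2.png

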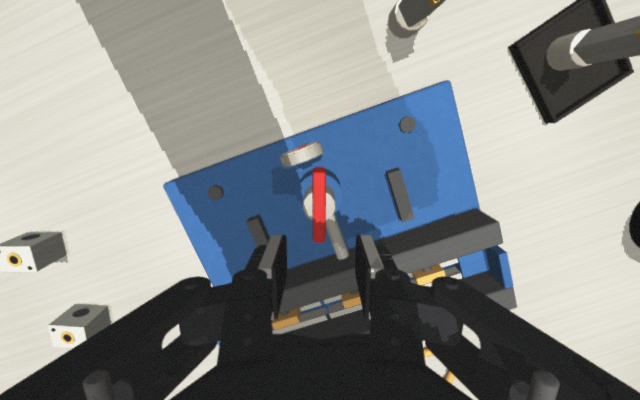

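Emit:
carry_out([
  {"translation":[3,0,0]},
  {"translation":[5.5,0,0]},
  {"translation":[7.5,0,0]},
  {"translation":[8.0,0,0]},
  {"translation":[8.0,0,0]},
  {"translation":[8.0,0,0]},
])

```text
validation failed for argument at $.ta...
```

Emit:
carry_out([
  {"translation":[0,0,0]},
  {"translation":[0,0,0]},
  {"translation":[0,0,0]},
  {"translation":[0,0,0]},
  {"translation":[0,0,0]},
  {"translation":[0,0,0]},
], hand=0)

```text
validation failed for argument at $.ta...
```

Twist must be present in each row.

Emit:
carry_out([
  {"translation":[3,0,0],"twist":0},
  {"translation":[5.5,0,0],"twist":0},
  {"translation":[7.5,0,0],"twist":0},
  {"translation":[8.0,0,0],"twist":0},
  {"translation":[8.0,0,0],"twist":0},
  {"translation":[8.0,0,0],"twist":0},
])

```text
t: 3.25
tcp_pos: [0.4928, 0.0404, 0.0828]
tcp_rot: [0.122, 0.695, -0.122, 0.698]
ft_force: [-0.6, -0.2, -0.4]
gripper_width: 0.399
```

Emit:
carry_out([
  {"translation":[0,0,0],"twist":0},
  {"translation":[0,0,0],"twist":0},
  {"translation":[0,0,0],"twist":0},
  {"translation":[0,0,0],"twist":0},
  {"translation":[0,0,0],"twist":0},
  {"translation":[0,0,0],"twist":0},
], hand=0)

```text
t: 4.0
tcp_pos: [0.4928, 0.0405, 0.0828]
tcp_rot: [0.122, 0.695, -0.122, 0.698]
ft_force: [-0.3, 0.2, -0.7]
gripper_width: 0.002
```

```bash
python3 - <<'E'
from h import *
c=shot('wrist'); save(c,'w3.png',(160,100,480,340),2.4); np.save('w3.npy',c,allow_pickle=True); o=get_obs();print(o['tcp_pos'],o['gripper_width'])
E
```

```text
[0.49282968 0.04045937 0.08276929] -0.003649537678162692
```

View pics/w3.png

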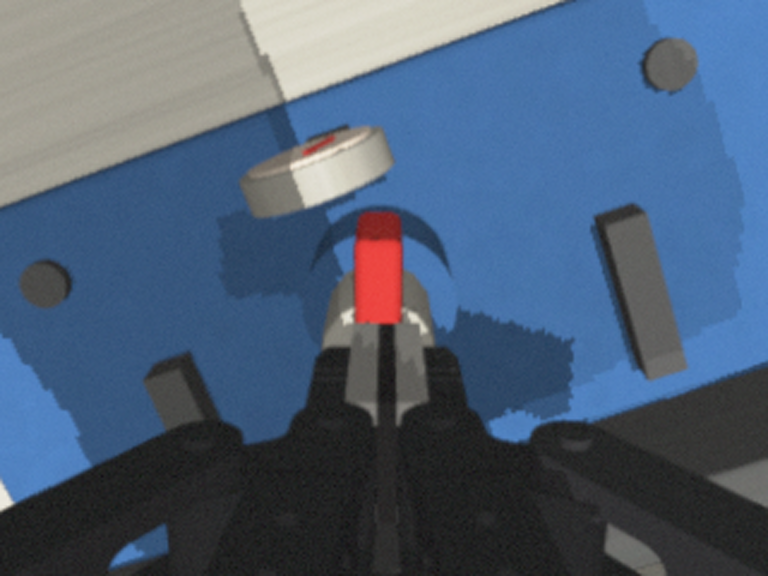

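Emit:
carry_out([
  {"translation":[0,0,0],"twist":-5},
  {"translation":[0,0,0],"twist":-10},
  {"translation":[0,0,0],"twist":-10},
  {"translation":[0,0,0],"twist":-10},
])

```text
t: 4.55
tcp_pos: [0.4928, 0.0404, 0.0828]
tcp_rot: [0.062, 0.703, -0.062, 0.706]
ft_force: [-0.5, 0.2, 0.1]
gripper_width: 0.001
```

```bash
python3 - <<'E'
from h import *
c=shot('wrist'); save(c,'w4.png',(160,100,480,340),2.4); o=get_obs();print(o['tcp_pos'],o['gripper_width'],o['wrist_torque'])
H,S,V=[a.astype(int) for a in cv2.split(cv2.cvtColor(c['color'],cv2.COLOR_RGB2HSV))]
for c in (np.load('w3.npy',allow_pickle=True).item(),c):
    H,S,V=[a.astype(int) for a in cv2.split(cv2.cvtColor(c['color'],cv2.COLOR_RGB2HSV))]
    m=(((H<8)|(H>172))&(S>150)&(V>90)).astype(np.uint8); m[:185]=0
    q=cv2.minAreaRect(cv2.findNonZero(m));print(q)
E
```

```text
[0.4928293  0.04044675 0.08276754] -0.0005725542420884238 [-0.0143693  -0.05177965  0.00211713]
((317.5, 211.5), (19.0, 45.0), 0.0)
((323.78375244140625, 211.7972869873047), (20.221071243286133, 46.03171157836914), 9.462323188781738)
```

```bash
python3 - <<'E'
from h import *
c=np.load('w3.npy',allow_pickle=True).item()
t=np.array([.4928,.0405,0])
for z in (.066,.0828,.087,.1): print(z,proj(c,t+[0,0,z]),((proj(c,t+[0,0,z])-[160,100])*2.4).round())
save(shot('wrist'),'w4.png',(220,170,420,330),4)
E
```

```text
0.066 [319.0632206  235.50188604] [382. 325.]
0.0828 [318.95142344 248.0947798 ] [381. 355.]
0.087 [318.9198639  251.65256615] [381. 364.]
0.1 [318.81096429 263.93897159] [381. 393.]
```

View pics/w4.png

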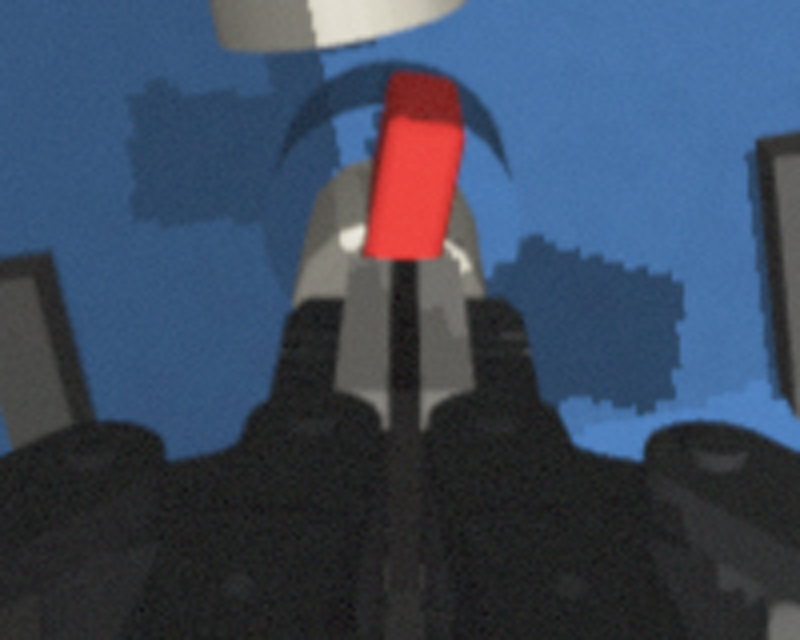

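Emit:
carry_out([
  {"translation":[0,0,0],"twist":5},
  {"translation":[0,0,0],"twist":10},
  {"translation":[0,0,0],"twist":10},
  {"translation":[0.5,0,-0.1],"twist":10},
  {"translation":[1.0,0,-0.1],"twist":10},
  {"translation":[1.0,0,-0.1],"twist":10},
], hand=0.3)

```text
t: 5.4
tcp_pos: [0.4922, 0.0406, 0.0746]
tcp_rot: [0.122, 0.694, -0.122, 0.698]
ft_force: [-5.3, 0.7, 17.5]
gripper_width: 0.298
```

Emit:
carry_out([
  {"translation":[0,0,0],"twist":0},
  {"translation":[0,0,0],"twist":0},
  {"translation":[0,0,0],"twist":0},
  {"translation":[0,0,0],"twist":0},
  {"translation":[0,0,0],"twist":0},
], hand=0)

```text
t: 6.02
tcp_pos: [0.4926, 0.039, 0.076]
tcp_rot: [0.121, 0.694, -0.123, 0.699]
ft_force: [-4.5, -9.3, 13.9]
gripper_width: 0.087
```

```bash
python3 - <<'E'
from h import *
save(shot('wrist'),'w5.png',(220,170,420,330),4);o=get_obs();print(o['tcp_pos'],o['gripper_width'],o['ft_force'])
E
```

```text
[0.4926026  0.0390173  0.07605521] 0.08969346497507893 [ -3.77352428 -11.31714056  14.23713394]
```

View pics/w5.png

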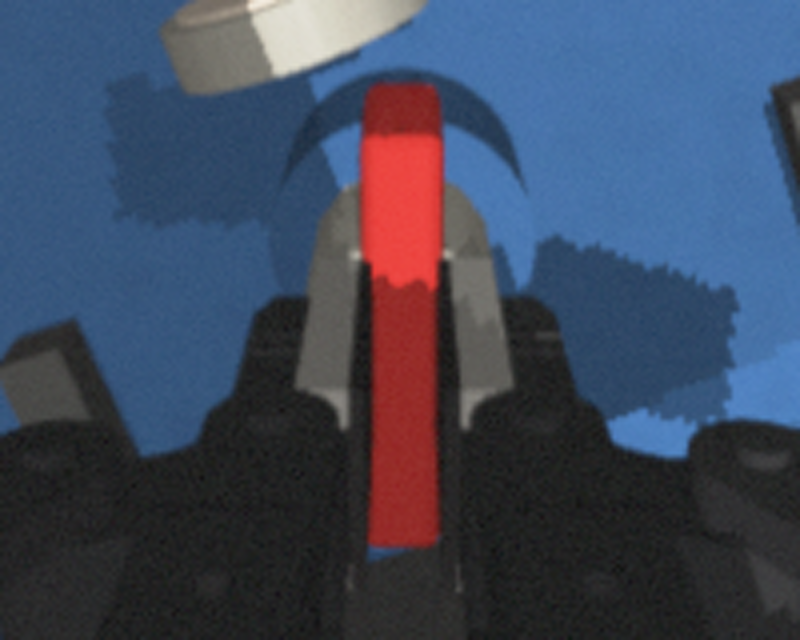

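Emit:
carry_out([
  {"translation":[-0.1,0,0],"twist":-6},
  {"translation":[-0.1,0,0],"twist":-12},
  {"translation":[-0.1,0,0],"twist":-18},
  {"translation":[-0.1,0,0],"twist":-24},
  {"translation":[-0.1,0,0],"twist":-30},
  {"translation":[-0.1,0,0],"twist":-36},
  {"translation":[-0.1,0,0],"twist":-42},
  {"translation":[-0.1,0,0],"twist":-48},
  {"translation":[-0.1,0,0],"twist":-54},
  {"translation":[-0.1,0,0],"twist":-60},
  {"translation":[-0.1,0,0],"twist":-63},
  {"translation":[-0.1,0,0],"twist":-63},
])

```text
t: 7.58
tcp_pos: [0.4926, 0.0377, 0.0763]
tcp_rot: [-0.263, 0.656, 0.256, 0.659]
ft_force: [3.2, -7.8, -2.9]
gripper_width: 0.089
```

```bash
python3 - <<'E'
from h import *
c=shot('wrist');np.save('w6.npy',c,allow_pickle=True); save(c,'w6.png');o=get_obs();print(o['tcp_pos'],o['gripper_width'],o['ft_force'],o['wrist_torque'],o['joints'], R.from_quat(o['tcp_rot']).as_matrix().round(3))
H,S,V=[a.astype(int) for a in cv2.split(cv2.cvtColor(c['color'],cv2.COLOR_RGB2HSV))]
m=(((H<8)|(H>172))&(S>150)&(V>90)).astype(np.uint8); m[:185]=0;m[:,:280]=0;m[:,360:]=0
print(cv2.minAreaRect(cv2.findNonZero(m)))
E
```

```text
[0.4925906  0.03770564 0.07625009] 0.0846676830977973 [ 1.8638771  -6.87599038 -2.91825651] [-1.52953532 -0.46991224 -0.45452948] [ 0.0806157  -0.05786887 -0.26111753  1.36082446 -0.00719989 -0.67059389] [[ 0.007 -0.682  0.731]
 [-0.007  0.731  0.683]
 [-1.    -0.01   0.001]]
((321.5, 248.0), (114.0, 19.0), 90.0)
```

Emit:
carry_out([
  {"translation":[0,0,0],"twist":1},
  {"translation":[0,0,0],"twist":1},
  {"translation":[0,0,0],"twist":1},
  {"translation":[-3,0,0],"twist":1},
  {"translation":[-7,0,0],"twist":1},
  {"translation":[-12,0,0],"twist":1},
  {"translation":[-15,0,0],"twist":1},
  {"translation":[-15,0,0],"twist":1},
], hand=0.3)

```text
t: 8.62
tcp_pos: [0.4924, 0.0389, 0.2287]
tcp_rot: [-0.257, 0.657, 0.25, 0.663]
ft_force: [1.4, 0.1, 0.0]
gripper_width: 0.299
```

```bash
python3 - <<'E'
from h import *
c=shot('wrist');np.save('w7.npy',c,allow_pickle=True); save(c,'w7.png')
H,S,V=[a.astype(int) for a in cv2.split(cv2.cvtColor(c['color'],cv2.COLOR_RGB2HSV))]
m=(((H<8)|(H>172))&(S>150)&(V>90)).astype(np.uint8)
n,l,st,ce=cv2.connectedComponentsWithStats(m); i=1+st[1:,4].argmax()
q=cv2.minAreaRect(cv2.findNonZero((l==i).astype(np.uint8))); b=cv2.boxPoints(q);print(q,[onz(c,*p,.087)[:2].round(4) for p in b])
for P in ([.50,-.225,.20],[.45,-.266,.20]): print(tool(P).round(1))
E
```

```text
((321.5, 182.5), (57.0, 9.0), 90.0) [array([0.4743, 0.0161]), array([0.4687, 0.0223]), array([0.5098, 0.0598]), array([0.5157, 0.0533])]
[  2.9 -20.1 -17.1]
[  2.8 -19.8 -23.5]
```

Emit:
carry_out([
  {"translation":[0,-4,-4],"twist":8},
  {"translation":[0,-8,-8.5],"twist":16},
  {"translation":[0,-12,-13],"twist":24},
  {"translation":[1,-16,-17.5],"twist":32},
  {"translation":[2.8,-19,-21],"twist":38},
  {"translation":[2.8,-20.5,-22.8],"twist":42},
  {"translation":[2.8,-20.5,-22.8],"twist":42},
  {"translation":[2.8,-20.5,-22.8],"twist":42},
  {"translation":[2.8,-20.5,-22.8],"twist":42},
], hand=0.8)

```text
t: 9.8
tcp_pos: [0.4605, -0.2653, 0.2005]
tcp_rot: [-0.003, 0.704, -0.001, 0.71]
ft_force: [1.1, -0.4, 0.5]
gripper_width: 0.799
```

```bash
cat > blk.py <<'E'
from h import *
def blocks(c,z=.04,show=True,thr=None):
    im=c['color'].astype(int); H,S,V=[a.astype(int) for a in cv2.split(cv2.cvtColor(c['color'],cv2.COLOR_RGB2HSV))]
    # brass rings -> seeds
    br=((H>8)&(H<30)&(S>110)&(V>90)).astype(np.uint8)
    n,l,st,ce=cv2.connectedComponentsWithStats(br); out=[]
    for i in range(1,n):
        if st[i,4]<25: continue
        cen=st[i,:2]+st[i,2:4]/2-.5; out.append((st[i].tolist(),cen,onz(c,*cen,z).round(4)))
    return out
def topface(c,u,v,win,z=.04,thr=175):
    x0,y0=int(u-win),int(v-win); g=c['color'][y0:y0+2*win,x0:x0+2*win].min(2)
    m=(g>thr).astype(np.uint8); return m
E
python3 - <<'E'
from blk import *
c=shot('wrist');np.save('w8.npy',c,allow_pickle=True); save(c,'w8.png'); print(get_obs()['tcp_pos'])
for b in blocks(c): print(b)
E
```

```text
[ 0.46048761 -0.26537318  0.20062718]
([312, 168, 14, 13, 79], array([318.5, 174. ]), array([ 0.4546, -0.2676,  0.04  ]))
([0, 204, 105, 98, 548], array([ 52. , 252.5]), array([ 0.5445, -0.5659,  0.04  ]))
([314, 256, 12, 11, 66], array([319.5, 261. ]), array([ 0.5512, -0.2664,  0.04  ]))
([584, 291, 28, 12, 222], array([597.5, 296.5]), array([0.5973, 0.0571, 0.04  ]))
([528, 292, 22, 12, 150], array([538.5, 297.5]), array([ 0.5976, -0.0142,  0.04  ]))
([0, 310, 35, 53, 104], array([ 17., 336.]), array([ 0.6598, -0.6424,  0.04  ]))
([113, 346, 6, 8, 25], array([115.5, 349.5]), array([ 0.6749, -0.5175,  0.04  ]))
```

View pics/w8.png

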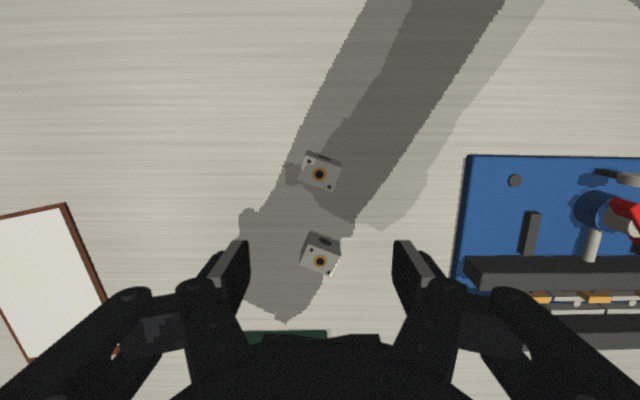

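```bash
python3 - <<'E'
from blk import *
c=np.load('w8.npy',allow_pickle=True).item()
a=c['color'][140:205,285:350]; b=c['color'][225:290,285:350]
im=cv2.resize(np.hstack([a,b]),None,fx=6,fy=6,interpolation=cv2.INTER_CUBIC); cv2.imwrite('pics/w8c.png',im[...,::-1])
E
```

```text
(no output)
```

View pics/w8c.png

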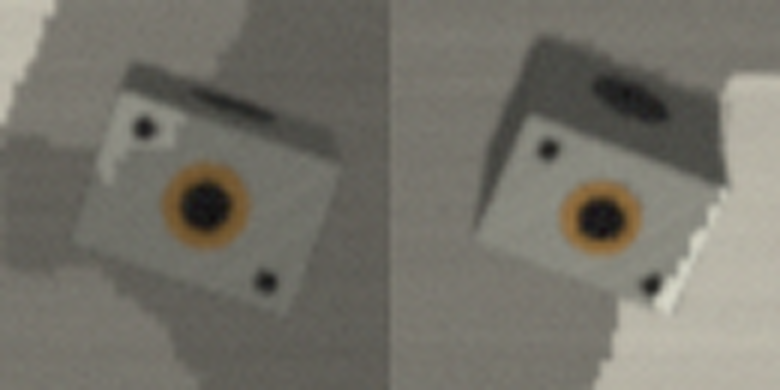

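```bash
python3 - <<'E'
from blk import *
c=np.load('w8.npy',allow_pickle=True).item()
for nm,off,P in (('A',(285,140),[(125,88),(340,163),(283,315),(75,240)]),('B',(285,225),[(140,113),(338,187),(278,313),(85,235)])):
    w=np.array([onz(c,p[0]/6-.4+off[0],p[1]/6-.4+off[1],.04)[:2] for p in P]); e=(w[1]-w[0])+(w[2]-w[3])
    s=(w[3]-w[0])+(w[2]-w[1])
    print(nm,w.mean(0).round(4),np.linalg.norm(e)/2,np.linalg.norm(s)/2,'long dir deg',np.degrees(np.arctan2(e[1],e[0])),'short',np.degrees(np.arctan2(s[1],s[0])))
    print(tool(np.r_[w.mean(0),.03]).round(2))
E
```

```text
A [ 0.4539 -0.2672] 0.03762137089795056 0.0274178059025524 long dir deg 70.38690415880704 short -18.983840302961326
[17.06 -0.07 -0.81]
B [ 0.5501 -0.2662] 0.03863442263471054 0.027062175402595572 long dir deg 67.03900429179559 short -22.585630949285086
[17.14  0.    8.8 ]
```

Emit:
carry_out([
  {"translation":[4,-0.1,-0.7],"twist":8},
  {"translation":[8,-0.1,-0.7],"twist":16},
  {"translation":[12,-0.1,-0.7],"twist":19},
  {"translation":[15,-0.1,-0.75],"twist":19},
  {"translation":[17,-0.1,-0.75],"twist":19},
  {"translation":[17.6,-0.1,-0.75],"twist":19},
  {"translation":[17.6,-0.1,-0.75],"twist":19},
  {"translation":[17.6,-0.1,-0.75],"twist":19},
], hand=0.75)

```text
t: 10.85
tcp_pos: [0.4553, -0.2677, 0.0257]
tcp_rot: [0.114, 0.693, -0.117, 0.702]
ft_force: [-0.7, -0.0, -0.7]
gripper_width: 0.749
```

Emit:
carry_out([
  {"translation":[0,0,0],"twist":0},
  {"translation":[0,0,0],"twist":0},
  {"translation":[0,0,0],"twist":0},
  {"translation":[0,0,0],"twist":0},
  {"translation":[0,0,0],"twist":0},
  {"translation":[0,0,0],"twist":0},
], hand=0)

```text
t: 11.6
tcp_pos: [0.4561, -0.2681, 0.0271]
tcp_rot: [0.113, 0.693, -0.118, 0.702]
ft_force: [-0.2, 1.3, 6.8]
gripper_width: 0.445
```

Emit:
carry_out([
  {"translation":[-3,0,0],"twist":0},
  {"translation":[-7,0,0],"twist":0},
  {"translation":[-12,0,0],"twist":0},
  {"translation":[-12,0,0],"twist":-10},
  {"translation":[-12,0,0],"twist":-19},
  {"translation":[-12,0,0],"twist":-19},
  {"translation":[-12,0,0],"twist":-19},
])

```text
t: 12.48
tcp_pos: [0.4545, -0.2671, 0.147]
tcp_rot: [-0.003, 0.703, -0.003, 0.712]
ft_force: [0.4, 0.2, -0.3]
gripper_width: 0.443
```

```bash
python3 - <<'E'
from h import *
o=get_obs(); print(o['tcp_pos'],o['ft_force'],o['gripper_width'],R.from_quat(o['tcp_rot']).as_matrix().round(3).tolist())
print(tool([.608,-.031,.14]).round(2))
E
```

```text
[ 0.45445055 -0.26709654  0.14697691] [ 0.38439501  0.15018324 -0.3387085 ] 0.4429032229482939 [[0.013, 0.0, 1.0], [-0.008, 1.0, -0.0], [-1.0, -0.008, 0.013]]
[ 0.7  23.62 15.34]
```

Emit:
carry_out([
  {"translation":[0,6,4],"twist":0},
  {"translation":[0,11,8],"twist":0},
  {"translation":[0,16,11],"twist":0},
  {"translation":[0,20,13.5],"twist":0},
  {"translation":[0.7,23,15],"twist":0},
  {"translation":[0.7,23.6,15.3],"twist":0},
  {"translation":[0.7,23.6,15.3],"twist":0},
  {"translation":[0.7,23.6,15.3],"twist":0},
])

```text
t: 13.48
tcp_pos: [0.6073, -0.0323, 0.1403]
tcp_rot: [-0.002, 0.703, -0.004, 0.712]
ft_force: [-0.3, -0.6, -0.7]
gripper_width: 0.446
```

```bash
python3 - <<'E'
from h import *
c=shot('wrist');np.save('w9.npy',c,allow_pickle=True); save(c,'w9.png'); print(get_obs()['tcp_pos'])
E
```

```text
[ 0.60730173 -0.03230424  0.14036206]
```

View pics/w9.png

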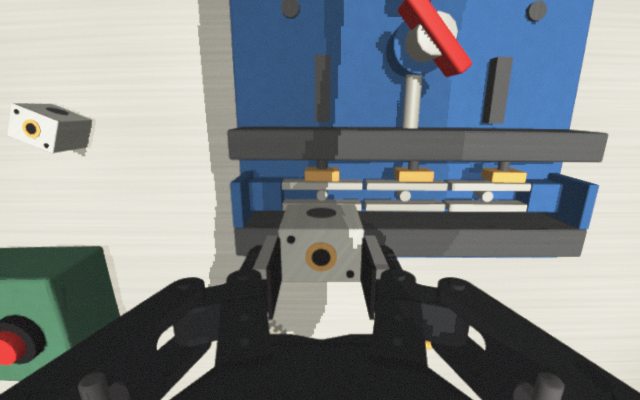

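```bash
python3 - <<'E'
from h import *
c=np.load('w9.npy',allow_pickle=True).item()
f=lambda u,v,z:onz(c,u,v,z)[:2].round(4)
print('fixed jaw edge',f(280-20,227.5,.066),f(570,229,.066),'moving edge',f(320,161,.064),f(500,161,.064))
for u in (322,414,503.5): print('pad far edge top',f(u,170,.062),'pad face',f(u,180,.062))
print('strips z.04', [f(u,v,.04) for u,v in((282,185),(362,185),(366,185),(447,185),(450,185),(529,185))])
im=c['color']
print('strip rows', im[170:215,340].max(1).tolist())
print('block top corners', [f(u,v,.14+.0129) for u,v in((281,279),(364,284),(285,231),(362,231))], 'ring',f(321,257.5,.1529))
o,d=ray(c,321,257.5)
E
```

```text
fixed jaw edge [ 0.6256 -0.0782] [0.6271 0.1607] moving edge [ 0.5751 -0.0324] [0.5749 0.098 ]
pad far edge top [ 0.582 -0.031] pad face [ 0.5895 -0.031 ]
pad far edge top [0.582  0.0364] pad face [0.5895 0.037 ]
pad far edge top [0.5819 0.1029] pad face [0.5894 0.1041]
strips z.04 [array([ 0.5987, -0.0638]), array([0.5987, 0.0015]), array([0.5987, 0.0048]), array([0.5986, 0.0711]), array([0.5986, 0.0735]), array([0.5985, 0.1394])]
strip rows [165, 161, 153, 153, 152, 153, 158, 155, 146, 123, 119, 117, 148, 201, 220, 224, 221, 222, 217, 183, 160, 158, 163, 164, 160, 162, 164, 162, 161, 137, 113, 114, 110, 134, 141, 118, 108, 102, 105, 106, 105, 104, 103, 104, 102]
block top corners [array([ 0.618 , -0.0506]), array([ 0.6207, -0.0103]), array([ 0.593 , -0.0478]), array([ 0.593 , -0.0123])] ring [ 0.6065 -0.0312]
```

Emit:
carry_out([
  {"translation":[2,0,0.1],"twist":0},
  {"translation":[4,0.05,0.1],"twist":0},
  {"translation":[5.5,0.05,0.1],"twist":0},
  {"translation":[6.5,0.05,0.1],"twist":0},
  {"translation":[7.0,0.05,0.1],"twist":0},
  {"translation":[7.2,0.05,0.1],"twist":0},
  {"translation":[7.2,0.05,0.1],"twist":0},
  {"translation":[7.2,0.05,0.1],"twist":0},
])

```text
t: 14.52
tcp_pos: [0.6095, -0.0324, 0.0689]
tcp_rot: [-0.002, 0.702, -0.004, 0.712]
ft_force: [0.1, 0.2, -1.3]
gripper_width: 0.446
```

Emit:
carry_out([
  {"translation":[0,0,0],"twist":0},
  {"translation":[0,0,0],"twist":0},
  {"translation":[0,0,0],"twist":0},
  {"translation":[0,0,0],"twist":0},
  {"translation":[-1.5,0,0],"twist":0},
  {"translation":[-4,0,0],"twist":0},
  {"translation":[-8,0,0],"twist":0},
  {"translation":[-12,0,0],"twist":0},
  {"translation":[-12,0,0],"twist":0},
], hand=0.6)

```text
t: 15.65
tcp_pos: [0.6092, -0.0314, 0.1938]
tcp_rot: [-0.002, 0.7, -0.004, 0.714]
ft_force: [0.0, -0.4, 0.4]
gripper_width: 0.599
```

```bash
python3 - <<'E'
from blk import *
c=shot('wrist');np.save('w10.npy',c,allow_pickle=True); save(c,'w10.png'); print(get_obs()['tcp_pos'])
for b in blocks(c,.08): print(b)
print(tool([.53,-.265,.19]).round(2))
E
```

```text
[ 0.60865395 -0.03141158  0.19134797]
([72, 115, 14, 14, 107], array([ 78.5, 121.5]), array([ 0.55  , -0.2334,  0.08  ]))
([307, 154, 28, 11, 278], array([320.5, 159. ]), array([ 0.5823, -0.0316,  0.08  ]))
([382, 155, 31, 11, 291], array([397., 160.]), array([0.5831, 0.0327, 0.08  ]))
([456, 155, 33, 11, 299], array([472., 160.]), array([0.583 , 0.0963, 0.08  ]))
([313, 181, 16, 16, 129], array([320.5, 188.5]), array([ 0.6079, -0.0316,  0.08  ]))
([417, 266, 26, 23, 210], array([429.5, 277. ]), array([0.6943, 0.0712, 0.08  ]))
([11, 293, 12, 11, 94], array([ 16.5, 298. ]), array([ 0.7224, -0.3403,  0.08  ]))
[  0.2  -23.37  -7.82]
```

View pics/w10.png

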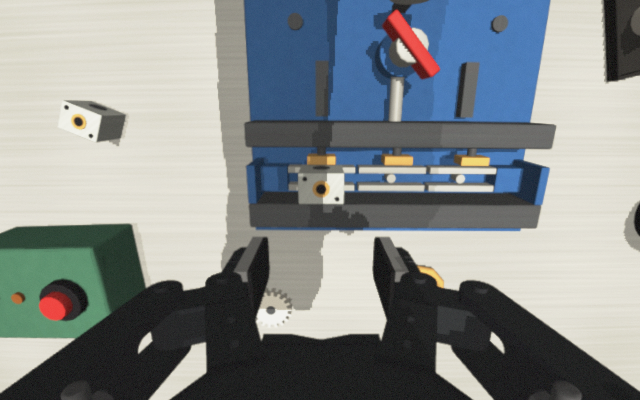

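Emit:
carry_out([
  {"translation":[0,-5,-2],"twist":0},
  {"translation":[0,-10,-4],"twist":0},
  {"translation":[0,-15,-6],"twist":8},
  {"translation":[0,-20,-7],"twist":16},
  {"translation":[0.2,-23.4,-7.8],"twist":22.5},
  {"translation":[0.2,-23.4,-7.8],"twist":22.5},
  {"translation":[0.2,-23.4,-7.8],"twist":22.5},
], hand=0.75)

```text
t: 16.58
tcp_pos: [0.53, -0.2648, 0.1894]
tcp_rot: [0.137, 0.687, -0.14, 0.7]
ft_force: [-0.0, 0.2, 0.4]
gripper_width: 0.749
```

```bash
python3 - <<'E'
from blk import *
c=shot('wrist');np.save('w11.npy',c,allow_pickle=True); save(c,'w11.png'); print(get_obs()['tcp_pos'])
for b in blocks(c,.04): print(b)
print(tool([.5505,-.2665,.026]).round(2))
im=c['color']; g=cv2.cvtColor(im,cv2.COLOR_RGB2GRAY)
# dark screw dots near ring
bb=[b for b in blocks(c,.04) if abs(b[2][0]-.55)<.05 and abs(b[2][1]+.266)<.05]
for b in bb:
    u,v=b[1].astype(int); w=g[v-35:v+35,u-35:u+35]; n,l,st,ce=cv2.connectedComponentsWithStats((w<45).astype(np.uint8))
    for i in range(1,n):
        if 3<st[i,4]<400: print(st[i],ce[i]+[u-35,v-35],onz(c,*(ce[i]+[u-35,v-35]),.04).round(4))
E
```

```text
[ 0.53026657 -0.26440854  0.18956703]
([560, 137, 38, 19, 366], array([578.5, 146. ]), array([ 0.5933, -0.0201,  0.04  ]))
([597, 165, 16, 17, 140], array([604.5, 173. ]), array([0.6305, 0.0007, 0.04  ]))
([320, 195, 14, 13, 81], array([326.5, 201. ]), array([ 0.5512, -0.2663,  0.04  ]))
([0, 247, 118, 58, 425], array([ 58.5, 275.5]), array([ 0.5176, -0.5712,  0.04  ]))
([0, 312, 45, 42, 77], array([ 22. , 332.5]), array([ 0.5639, -0.6626,  0.04  ]))
([160, 351, 31, 33, 291], array([175., 367.]), array([ 0.6748, -0.5139,  0.04  ]))
[16.39  0.6   1.65]
[31 15 10  2 20] [326.5 181.5] [ 0.5328 -0.2588  0.04  ]
[21 26  2  2  4] [312.5 192.5] [ 0.5378 -0.2757  0.04  ]
[32 32  8  7 43] [326.58139535 201.02325581] [ 0.5513 -0.2662  0.04  ]
[49 43  2  2  4] [340.5 209.5] [ 0.5648 -0.2567  0.04  ]
```

Emit:
carry_out([
  {"translation":[4,0.3,1.5],"twist":-1},
  {"translation":[8,0.6,1.65],"twist":-1},
  {"translation":[12,0.6,1.65],"twist":-1},
  {"translation":[14.5,0.6,1.65],"twist":-1},
  {"translation":[16,0.6,1.65],"twist":-1},
  {"translation":[16.3,0.6,1.65],"twist":-1},
  {"translation":[16.3,0.6,1.65],"twist":-1},
  {"translation":[16.3,0.6,1.65],"twist":-1},
])

```text
t: 17.62
tcp_pos: [0.5512, -0.2667, 0.0282]
tcp_rot: [0.13, 0.688, -0.134, 0.702]
ft_force: [-0.1, 0.5, -1.1]
gripper_width: 0.751
```

Emit:
carry_out([
  {"translation":[0,0,0],"twist":0},
  {"translation":[0,0,0],"twist":0},
  {"translation":[0,0,0],"twist":0},
  {"translation":[0,0,0],"twist":0},
  {"translation":[0,0,0],"twist":0},
  {"translation":[0,0,0],"twist":0},
], hand=0)

```text
t: 18.38
tcp_pos: [0.5517, -0.2671, 0.0295]
tcp_rot: [0.13, 0.687, -0.134, 0.702]
ft_force: [-0.4, 1.0, 5.5]
gripper_width: 0.438
```

Emit:
carry_out([
  {"translation":[-3,0,0],"twist":0},
  {"translation":[-7,0,0],"twist":0},
  {"translation":[-12,0,0],"twist":0},
  {"translation":[-12,0,0],"twist":-10},
  {"translation":[-12,0,0],"twist":-20},
  {"translation":[-12,0,0],"twist":-21},
  {"translation":[-12,0,0],"twist":-21},
])

```text
t: 19.25
tcp_pos: [0.5492, -0.2659, 0.1492]
tcp_rot: [0.001, 0.7, -0.008, 0.714]
ft_force: [-0.1, 0.1, -2.1]
gripper_width: 0.44
```

```bash
python3 - <<'E'
from h import *
o=get_obs(); print(o['tcp_pos'],o['ft_force'],o['gripper_width'],R.from_quat(o['tcp_rot']).as_matrix().round(3).tolist())
print(tool([.609,.1065,.14]).round(2))
E
```

```text
[ 0.54921197 -0.26589917  0.14917877] [-0.08515098  0.1468948  -2.12292912] 0.4404823355932306 [[0.02, 0.012, 1.0], [-0.009, 1.0, -0.012], [-1.0, -0.009, 0.02]]
[ 0.68 37.32  5.51]
```

Emit:
carry_out([
  {"translation":[0,5,1],"twist":-0.7},
  {"translation":[0,11,2],"twist":-0.7},
  {"translation":[0,17,3],"twist":-0.7},
  {"translation":[0,23,4],"twist":-0.7},
  {"translation":[0,29,5],"twist":-0.7},
  {"translation":[0.6,34,5.5],"twist":-0.7},
  {"translation":[0.6,37.3,5.5],"twist":-0.7},
  {"translation":[0.6,37.3,5.5],"twist":-0.7},
  {"translation":[0.6,37.3,5.5],"twist":-0.7},
])

```text
t: 20.38
tcp_pos: [0.6089, 0.1059, 0.1407]
tcp_rot: [-0.003, 0.7, -0.004, 0.714]
ft_force: [0.5, -0.1, -1.6]
gripper_width: 0.439
```

```bash
python3 - <<'E'
from blk import *
c=shot('wrist');np.save('w12.npy',c,allow_pickle=True); save(c,'w12.png'); o=get_obs();p=o['tcp_pos'];print(p)
for b in blocks(c,.062): 
  if b[1][0]>200: print(b, onz(c,*b[1],.08).round(4), onz(c,*b[1],p[2]+.0105).round(4))
im=c['color']
g=cv2.cvtColor(im,cv2.COLOR_RGB2GRAY)
w=g[225:300,270:375]; n,l,st,ce=cv2.connectedComponentsWithStats((w<45).astype(np.uint8))
for i in range(1,n):
    if 3<st[i,4]<400: print(st[i],ce[i]+[270,225])
print(R.from_quat(o['tcp_rot']).as_matrix().round(3).tolist())
E
```

```text
[0.60889884 0.10544001 0.14082418]
([214, 165, 38, 14, 454], array([232.5, 171.5]), array([0.5853, 0.0409, 0.062 ])) [0.5816 0.0463 0.08  ] [0.567  0.0678 0.1513]
([307, 166, 35, 14, 454], array([324. , 172.5]), array([0.5861, 0.1085, 0.062 ])) [0.5823 0.1084 0.08  ] [0.5675 0.1083 0.1513]
([306, 243, 30, 27, 408], array([320.5, 256. ]), array([0.6539, 0.1058, 0.062 ])) [0.6447 0.106  0.08  ] [0.6082 0.1067 0.1513]
([278, 291, 56, 49, 796], array([305.5, 315. ]), array([0.7096, 0.0929, 0.062 ])) [0.6959 0.0941 0.08  ] [0.6417 0.099  0.1513]
([280, 328, 14, 6, 52], array([286.5, 330.5]), array([0.7257, 0.0761, 0.062 ])) [0.7107 0.0787 0.08  ] [0.6513 0.0889 0.1513]
[19 11  6  7 28] [291.46428571 239.        ]
[ 43  25  17  15 197] [320.68527919 256.72081218]
[77 46  6  6 27] [349.2962963  273.22222222]
[[0.02, 0.002, 1.0], [-0.01, 1.0, -0.002], [-1.0, -0.01, 0.02]]
```

Emit:
carry_out([
  {"translation":[2,0.25,-0.05],"twist":0},
  {"translation":[4,0.25,-0.05],"twist":0},
  {"translation":[5.5,0.25,-0.05],"twist":0},
  {"translation":[6.5,0.25,-0.05],"twist":0},
  {"translation":[6.9,0.25,-0.05],"twist":0},
  {"translation":[7.1,0.25,-0.05],"twist":0},
  {"translation":[7.1,0.25,-0.05],"twist":0},
  {"translation":[7.1,0.25,-0.05],"twist":0},
])

```text
t: 21.42
tcp_pos: [0.61, 0.1074, 0.0703]
tcp_rot: [-0.003, 0.7, -0.004, 0.714]
ft_force: [-0.8, 0.0, -1.0]
gripper_width: 0.437
```

Emit:
carry_out([
  {"translation":[0,0,0],"twist":0},
  {"translation":[0,0,0],"twist":0},
  {"translation":[0,0,0],"twist":0},
  {"translation":[0,0,0],"twist":0},
  {"translation":[-1.5,0,0],"twist":0},
  {"translation":[-4,0,0],"twist":0},
  {"translation":[-8,0,0],"twist":0},
  {"translation":[-12,0,-3],"twist":0},
  {"translation":[-12,-3,-6],"twist":0},
  {"translation":[-12,-6.5,-6],"twist":0},
  {"translation":[-12,-6.5,-6],"twist":0},
  {"translation":[-12,-6.5,-6],"twist":0},
], hand=0.6)

```text
t: 22.92
tcp_pos: [0.5477, 0.0438, 0.1904]
tcp_rot: [-0.002, 0.7, -0.004, 0.715]
ft_force: [-0.6, 0.1, 0.1]
gripper_width: 0.6
```

```bash
python3 - <<'E'
from blk import *
c=shot('wrist');np.save('w13.npy',c,allow_pickle=True); save(c,'w13.png'); o=get_obs();p=o['tcp_pos'];print(p,R.from_quat(o['tcp_rot']).as_matrix().round(3).tolist())
for b in blocks(c,.062): print(b, onz(c,*b[1],.08).round(4))
for f in ('top',): save(shot(f),'top13.png')
print(tool([.4915,.0404,.12]))
E
```

```text
[0.54771058 0.04415348 0.1901151 ] [[0.021, 0.002, 1.0], [-0.009, 1.0, -0.001], [-1.0, -0.009, 0.021]]
([631, 65, 9, 29, 136], array([635.,  79.]), array([0.4536, 0.3113, 0.062 ])) [0.4552 0.2938 0.08  ]
([229, 217, 30, 13, 320], array([243.5, 223. ]), array([ 0.5841, -0.0296,  0.062 ])) [ 0.5771 -0.0246  0.08  ]
([302, 217, 28, 12, 286], array([315.5, 222.5]), array([0.5834, 0.0386, 0.062 ])) [0.5765 0.0391 0.08  ]
([374, 217, 29, 14, 327], array([388. , 223.5]), array([0.5844, 0.107 , 0.062 ])) [0.5774 0.1029 0.08  ]
([335, 310, 45, 27, 394], array([357., 323.]), array([0.6964, 0.0814, 0.062 ])) [0.682  0.0791 0.08  ]
[ 6.87317233 -0.32930261 -5.75713123]
```

View pics/w13.png

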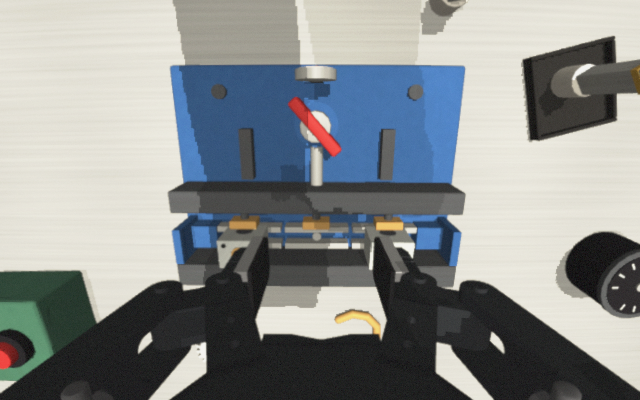

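Emit:
carry_out([
  {"translation":[0,-0.3,-3],"twist":-10},
  {"translation":[0,-0.3,-5.8],"twist":-20},
  {"translation":[2,-0.3,-5.8],"twist":-30},
  {"translation":[4,-0.3,-5.8],"twist":-40},
  {"translation":[6.8,-0.3,-5.8],"twist":-42.5},
  {"translation":[6.8,-0.3,-5.8],"twist":-42.5},
  {"translation":[6.8,-0.3,-5.8],"twist":-42.5},
], hand=0.3)

```text
t: 23.9
tcp_pos: [0.4914, 0.0411, 0.1217]
tcp_rot: [-0.261, 0.653, 0.25, 0.665]
ft_force: [0.5, 0.1, -0.3]
gripper_width: 0.3
```

```bash
python3 - <<'E'
from blk import *
c=shot('wrist'); save(c,'w14.png'); o=get_obs();p=o['tcp_pos'];print(p)
H,S,V=[a.astype(int) for a in cv2.split(cv2.cvtColor(c['color'],cv2.COLOR_RGB2HSV))]
m=(((H<8)|(H>172))&(S>150)&(V>90)).astype(np.uint8)
n,l,st,ce=cv2.connectedComponentsWithStats(m); i=1+st[1:,4].argmax()
q=cv2.minAreaRect(cv2.findNonZero((l==i).astype(np.uint8))); b=cv2.boxPoints(q);print(q,np.mean([onz(c,*p,.087)[:2] for p in b],axis=0))
print(tool([.4915,.0404,.0765]))
c=shot('top'); print([(b[1],b[2]) for b in blocks(c,.08)])
im=c['color'][165:200,270:380]; cv2.imwrite('pics/t14.png',cv2.resize(im,None,fx=7,fy=7,interpolation=cv2.INTER_CUBIC)[...,::-1])
E
```

```text
[0.49160741 0.04104821 0.12199219]
((316.4574890136719, 216.54075622558594), (14.476025581359863, 89.04317474365234), 1.1934894323349) [0.49128457 0.03687114]
[ 4.54831253  0.05737158 -0.0962807 ]
[(array([303.5, 129.5]), array([0.7389, 0.0847, 0.08  ])), (array([ 90.5, 146. ]), array([0.7136, 0.6024, 0.08  ]))]
```

Emit:
carry_out([
  {"translation":[2,-0.05,-0.1],"twist":0},
  {"translation":[3.5,-0.05,-0.1],"twist":0},
  {"translation":[4.4,-0.05,-0.1],"twist":0},
  {"translation":[4.6,-0.05,-0.1],"twist":0},
  {"translation":[4.6,-0.05,-0.1],"twist":0},
  {"translation":[4.6,-0.05,-0.1],"twist":0},
])

```text
t: 24.75
tcp_pos: [0.4926, 0.0395, 0.0766]
tcp_rot: [-0.262, 0.653, 0.25, 0.666]
ft_force: [-0.7, -0.2, -0.9]
gripper_width: 0.3
```

Emit:
carry_out([
  {"translation":[0,0,0],"twist":0},
  {"translation":[0,0,0],"twist":0},
  {"translation":[0,0,0],"twist":0},
  {"translation":[0,0,0],"twist":0},
  {"translation":[0,0,0],"twist":0},
], hand=0)

```text
t: 25.38
tcp_pos: [0.4937, 0.0385, 0.0773]
tcp_rot: [-0.262, 0.652, 0.248, 0.666]
ft_force: [4.5, -5.7, -0.3]
gripper_width: 0.085
```

Emit:
carry_out([
  {"translation":[0,0,0],"twist":6},
  {"translation":[0,0,0],"twist":12},
  {"translation":[0,0,0],"twist":18},
  {"translation":[0,0,0],"twist":24},
  {"translation":[0,0,0],"twist":30},
  {"translation":[0,0,0],"twist":36},
  {"translation":[0,0,0],"twist":42},
  {"translation":[0,0,0],"twist":48},
  {"translation":[0,0,0],"twist":54},
  {"translation":[0,0,0],"twist":60},
  {"translation":[0,0,0],"twist":66},
  {"translation":[0,0,0],"twist":72},
  {"translation":[0,0,0],"twist":78},
  {"translation":[0,0,0],"twist":82},
  {"translation":[0,0,0],"twist":85},
  {"translation":[0,0,0],"twist":87},
  {"translation":[0,0,0],"twist":87},
])

```text
t: 27.5
tcp_pos: [0.4938, 0.0382, 0.0773]
tcp_rot: [0.268, 0.644, -0.269, 0.664]
ft_force: [2.0, -4.7, -2.2]
gripper_width: 0.083
```

```bash
cat > wing.py <<'E'
from blk import *
def wing(c,y0=0):
    H,S,V=[a.astype(int) for a in cv2.split(cv2.cvtColor(c['color'],cv2.COLOR_RGB2HSV))]
    m=(((H<8)|(H>172))&(S>150)&(V>70)).astype(np.uint8); m[:y0]=0
    n,l,st,ce=cv2.connectedComponentsWithStats(m); i=1+st[1:,4].argmax()
    q=cv2.minAreaRect(cv2.findNonZero((l==i).astype(np.uint8))); b=cv2.boxPoints(q); w=np.array([onz(c,*p,.087)[:2] for p in b])
    e=max(w[1]-w[0],w[2]-w[1],key=np.linalg.norm); a=np.degrees(np.arctan2(e[1],e[0])); 
    print(q,w.mean(0).round(4),'wing deg',(a+90)%180-90)
E
python3 - <<'E'
from wing import *
c=shot('wrist'); save(c,'w15.png'); o=get_obs();print(o['tcp_pos'],o['ft_force'],o['wrist_torque'],o['gripper_width']); M=R.from_quat(o['tcp_rot']).as_matrix();print(M.round(3).tolist(),np.degrees(np.arctan2(M[1,2],M[0,2])),o['joints'])
wing(c)
E
```

```text
[0.4937894  0.03823429 0.07727644] [ 2.30309245 -5.92786457 -1.7563284 ] [-0.93932718 -0.18580422  0.50877001] 0.07965749151500408
[[0.026, 0.702, 0.712], [-0.012, 0.712, -0.702], [-1.0, 0.009, 0.027]] -44.62096992469046 [ 0.08557201 -0.07374198 -0.27442412  1.34563542 -0.01419259  0.86405564]
((319.0, 245.0), (114.0, 20.0), 90.0) [0.4902 0.0417] wing deg -44.16791574428487
```

Emit:
carry_out([
  {"translation":[0,0,0],"twist":2},
  {"translation":[0,0,0],"twist":4},
  {"translation":[0,0,0],"twist":4},
])

```text
t: 27.92
tcp_pos: [0.4938, 0.0382, 0.0773]
tcp_rot: [0.291, 0.634, -0.291, 0.654]
ft_force: [2.0, -4.4, -1.6]
gripper_width: 0.086
```

```bash
python3 - <<'E'
from wing import *
c=shot('wrist'); o=get_obs();print(o['ft_force'],o['wrist_torque']); M=R.from_quat(o['tcp_rot']).as_matrix();print(np.degrees(np.arctan2(M[1,2],M[0,2])))
wing(c)
E
```

```text
[ 2.47393104 -4.47322293 -1.97884254] [-0.87949592 -0.17457542  0.97426403]
-48.603873337618595
((319.6524658203125, 244.87197875976562), (114.07577514648438, 20.31940269470215), 83.6598129272461) [0.4907 0.0423] wing deg -42.32950256665044
```

Emit:
carry_out([
  {"translation":[0,0,0],"twist":-4},
  {"translation":[0,0,0],"twist":-6},
  {"translation":[0,0,0],"twist":-6},
  {"translation":[0,0,0],"twist":-6},
  {"translation":[-3,0,0],"twist":-6},
  {"translation":[-7,0,0],"twist":-6},
  {"translation":[-12,0,0],"twist":-6},
  {"translation":[-12,0,0],"twist":-6},
  {"translation":[-12,0,0],"twist":-6},
], hand=0.3)

```text
t: 29.1
tcp_pos: [0.4907, 0.0397, 0.1967]
tcp_rot: [0.256, 0.649, -0.258, 0.669]
ft_force: [-0.2, -0.7, -0.2]
gripper_width: 0.301
```

```bash
python3 - <<'E'
from wing import *
c=shot('wrist'); save(c,'w16.png'); o=get_obs();print(o['tcp_pos'],o['ft_force'],o['wrist_torque'])
wing(c)
print(tool([.455,.285,.24]))
c=shot('side'); im=c['color']; 
r=proj(c,[.608,.038,.08]).astype(int); print(r); r=r-[110,80]
a=cv2.resize(im[r[1]:r[1]+130,r[0]:r[0]+200],None,fx=4,fy=4,interpolation=cv2.INTER_CUBIC); cv2.imwrite('pics/s16.png',a[...,::-1])
E
```

```text
[0.4903546  0.03965776 0.19611253] [-0.66340353  0.12367657 -0.89357881] [-0.02986167  0.04075008 -0.02178841]
((320.5, 190.0), (64.0, 11.0), 90.0) [0.4917 0.0411] wing deg -42.327942850747775
[ -4.77176642  15.69468671 -19.09439118]
[345 187]
```

View pics/s16.png

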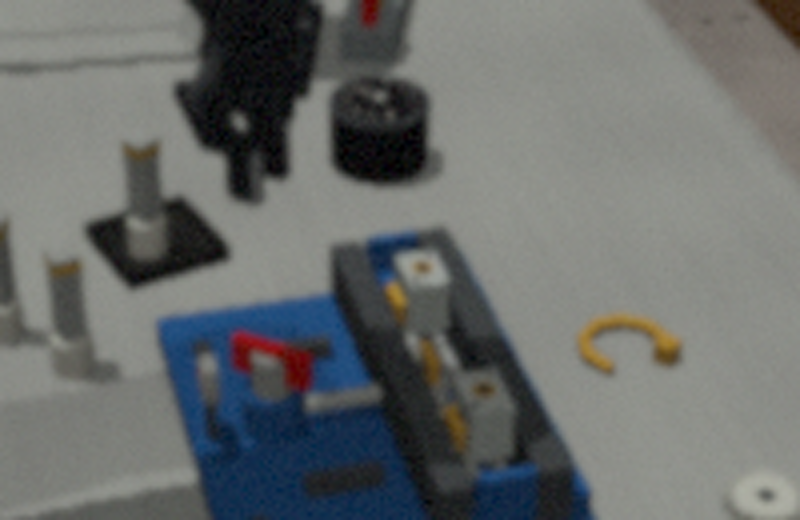

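Emit:
carry_out([
  {"translation":[-3,3,-4],"twist":-8},
  {"translation":[-4.8,6,-8.5],"twist":-16},
  {"translation":[-4.8,9,-13],"twist":-24},
  {"translation":[-4.8,12,-17],"twist":-32},
  {"translation":[-4.8,14.3,-20.6],"twist":-40},
  {"translation":[-4.8,14.3,-20.6],"twist":-42.6},
  {"translation":[-4.8,14.3,-20.6],"twist":-42.6},
  {"translation":[-4.8,14.3,-20.6],"twist":-42.6},
], hand=0.6)

```text
t: 30.2
tcp_pos: [0.4343, 0.2845, 0.239]
tcp_rot: [-0.004, 0.699, -0.005, 0.715]
ft_force: [0.5, -0.1, -0.8]
gripper_width: 0.599
```

```bash
python3 - <<'E'
from wing import *
c=shot('wrist'); np.save('w17.npy',c,allow_pickle=True); o=get_obs();print(o['tcp_pos'],R.from_quat(o['tcp_rot']).as_matrix().round(3).tolist())
u,v=proj(c,[.453,.292,.1]).astype(int); print(u,v)
im=c['color'][max(v-60,0):v+60,u-80:u+80]; print('origin',u-80,max(v-60,0)); cv2.imwrite('pics/w17.png',cv2.resize(im,None,fx=5,fy=5,interpolation=cv2.INTER_CUBIC)[...,::-1])
E
```

```text
[0.43445495 0.28437633 0.23921155] [[0.023, 0.002, 1.0], [-0.013, 1.0, -0.002], [-1.0, -0.013, 0.023]]
329 201
origin 249 141
```

View pics/w17.png

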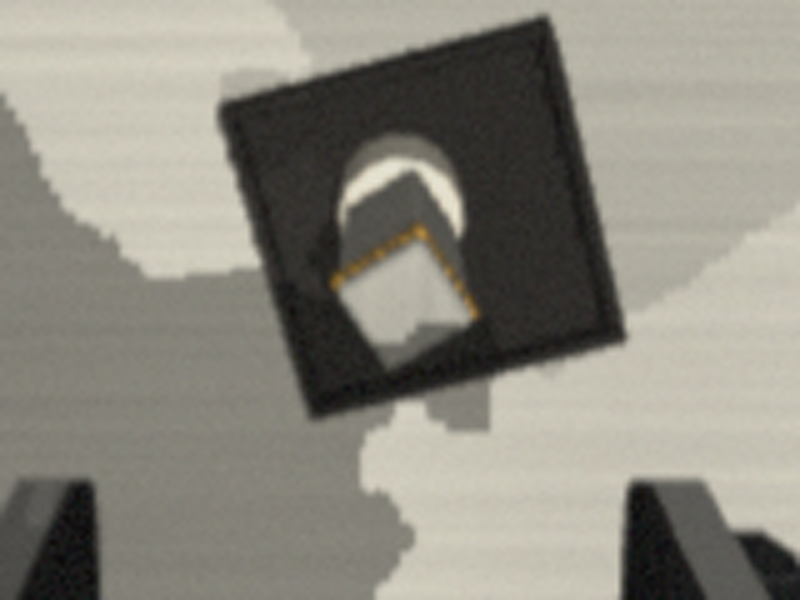

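```bash
python3 - <<'E'
from wing import *
c=np.load('w17.npy',allow_pickle=True).item()
f=lambda x,y,z:onz(c,x/5-.4+249,y/5-.4+141,z)[:2]
P=np.array([f(*p,.102) for p in((333,283),(420,230),(478,318),(390,370))]); print(P.round(4),P.mean(0).round(4),np.linalg.norm(np.diff(P,axis=0),axis=1))
e=(P[1]-P[0])+(P[2]-P[3]); e2=(P[2]-P[1])+(P[3]-P[0]); print(np.degrees(np.arctan2(e[1],e[0])),np.degrees(np.arctan2(e2[1],e2[0])))
D=np.array([f(*p,.014) for p in((220,105),(548,18),(625,338),(312,415))]);print('dish',D.mean(0).round(4),np.linalg.norm(np.diff(D,axis=0),axis=1).round(4))
print('head top circle', f(402,219,.034).round(4))
print(tool([*P.mean(0),.13]))
E
```

```text
[[0.448  0.2784]
 [0.4376 0.2948]
 [0.4549 0.3061]
 [0.4655 0.2893]] [0.4515 0.2922] [0.01942314 0.0206379  0.01980359]
122.30096666788597 32.40752063497853
dish [0.4589 0.2987] [0.081  0.0828 0.0816]
head top circle [0.4526 0.2925]
[10.94706321  0.9188247   1.45064776]
```

Emit:
carry_out([
  {"translation":[0,1,1.4],"twist":-10},
  {"translation":[0,1,1.4],"twist":-20},
  {"translation":[2,1,1.4],"twist":-30},
  {"translation":[6,1,1.4],"twist":-32.4},
  {"translation":[10,1,1.4],"twist":-32.4},
  {"translation":[13,1,1.4],"twist":-32.4},
  {"translation":[15.5,1,1.4],"twist":-32.4},
  {"translation":[16,1,1.4],"twist":-32.4},
  {"translation":[16,1,1.4],"twist":-32.4},
  {"translation":[16,1,1.4],"twist":-32.4},
], hand=0.6)

```text
t: 31.5
tcp_pos: [0.4528, 0.2926, 0.0808]
tcp_rot: [-0.203, 0.672, 0.19, 0.686]
ft_force: [0.8, -0.4, 0.4]
gripper_width: 0.602
```

Emit:
carry_out([
  {"translation":[0,0,0],"twist":0},
  {"translation":[0,0,0],"twist":0},
  {"translation":[0,0,0],"twist":0},
  {"translation":[0,0,0],"twist":0},
  {"translation":[0,0,0],"twist":0},
  {"translation":[0,0,0],"twist":0},
], hand=0)

```text
t: 32.25
tcp_pos: [0.4532, 0.2929, 0.0818]
tcp_rot: [-0.203, 0.671, 0.19, 0.687]
ft_force: [-0.4, -0.1, 5.3]
gripper_width: 0.22
```

```bash
python3 - <<'E'
from h import *
o=get_obs(); print(o['tcp_pos'],o['ft_force'],R.from_quat(o['tcp_rot']).as_matrix().round(3).tolist(),o['joints'])
for P in ([.4518,.2923,.25],[.611,.1085,.25]): print(tool(P).round(2))
E
```

```text
[0.45319751 0.29288827 0.08180394] [-0.44247814 -0.0636482   5.34437146] [[0.026, -0.533, 0.845], [-0.011, 0.846, 0.534], [-1.0, -0.023, 0.016]] [ 0.58623648  0.03962391 -0.15380377  1.36156256 -0.02327692  0.02301995]
[-16.82  -0.36   0.13]
[-16.21 -24.39   3.77]
```

Emit:
carry_out([
  {"translation":[-3,0,0],"twist":0},
  {"translation":[-7,0,0],"twist":0},
  {"translation":[-11,0,0],"twist":0},
  {"translation":[-14,-4,0.7],"twist":0},
  {"translation":[-14,-9,1.5],"twist":0},
  {"translation":[-14,-14,2.3],"twist":0},
  {"translation":[-14,-19,3.1],"twist":0},
  {"translation":[-14,-23,3.8],"twist":0},
  {"translation":[-14,-24.5,4],"twist":0},
  {"translation":[-14,-24.5,4],"twist":0},
  {"translation":[-14,-24.5,4],"twist":0},
])

```text
t: 33.62
tcp_pos: [0.6134, 0.1096, 0.2281]
tcp_rot: [-0.203, 0.671, 0.191, 0.687]
ft_force: [-1.1, 0.3, -0.9]
gripper_width: 0.215
```

```bash
python3 - <<'E'
from wing import *
c=shot('wrist'); np.save('w18.npy',c,allow_pickle=True);save(c,'w18.png'); o=get_obs(); print(o['tcp_pos'],o['ft_force'],R.from_quat(o['tcp_rot']).as_matrix().round(3).tolist())
for b in blocks(c,.08): print(b)
print(tool([.6135,.109,.165]).round(2))
E
```

```text
[0.61339657 0.10971047 0.22826996] [ 0.49409059  0.58901864 -1.77443909] [[0.026, -0.535, 0.845], [-0.01, 0.845, 0.535], [-1.0, -0.023, 0.017]]
([198, 74, 28, 21, 246], array([211.5,  84. ]), array([ 0.592 , -0.0241,  0.08  ]))
([188, 92, 15, 16, 124], array([195. ,  99.5]), array([ 0.6122, -0.031 ,  0.08  ]))
([260, 118, 26, 19, 225], array([272.5, 127. ]), array([0.5955, 0.0419, 0.08  ]))
([321, 152, 24, 20, 219], array([332.5, 161.5]), array([0.5927, 0.1065, 0.08  ]))
([316, 174, 14, 11, 74], array([322.5, 179. ]), array([0.6123, 0.1076, 0.08  ]))
([241, 225, 34, 27, 278], array([257.5, 238. ]), array([0.701 , 0.0845, 0.08  ]))
([299, 234, 44, 7, 250], array([320.5, 237. ]), array([0.6647, 0.1385, 0.08  ]))
([222, 250, 48, 23, 415], array([245.5, 261. ]), array([0.7312, 0.0865, 0.08  ]))
([0, 264, 14, 10, 45], array([  6.5, 268.5]), array([ 0.8918, -0.1385,  0.08  ]))
([0, 273, 117, 57, 735], array([ 58., 301.]), array([ 0.898 , -0.0727,  0.08  ]))
[ 6.33  0.08 -0.13]
```

Emit:
carry_out([
  {"translation":[3,0.1,-0.1],"twist":0},
  {"translation":[5.5,0.1,-0.1],"twist":0},
  {"translation":[6.6,0.1,-0.1],"twist":0},
  {"translation":[6.9,0.1,-0.1],"twist":0},
  {"translation":[7.1,0.1,-0.1],"twist":0},
  {"translation":[7.3,0.1,-0.1],"twist":0},
  {"translation":[7.4,0.1,-0.1],"twist":0},
  {"translation":[7.5,0.1,-0.1],"twist":0},
  {"translation":[7.5,0.1,-0.1],"twist":0},
])

```text
t: 34.8
tcp_pos: [0.6147, 0.1096, 0.1559]
tcp_rot: [-0.203, 0.67, 0.191, 0.688]
ft_force: [-2.7, 1.4, 8.4]
gripper_width: 0.215
```

Emit:
carry_out([
  {"translation":[0.3,0,0],"twist":0},
  {"translation":[0.4,0,0],"twist":0},
  {"translation":[0.5,0,0],"twist":0},
  {"translation":[0.5,0,0],"twist":0},
  {"translation":[0.5,0,0],"twist":0},
])

```text
t: 35.42
tcp_pos: [0.6152, 0.11, 0.1538]
tcp_rot: [-0.203, 0.669, 0.191, 0.689]
ft_force: [-5.0, 0.7, 11.1]
gripper_width: 0.214
```

Emit:
carry_out([
  {"translation":[0.3,0,-0.05],"twist":0},
  {"translation":[0.5,0,-0.05],"twist":0},
  {"translation":[0.6,0,-0.05],"twist":0},
  {"translation":[0.6,0,-0.05],"twist":0},
  {"translation":[0.6,0,-0.05],"twist":0},
])

```text
t: 36.05
tcp_pos: [0.6155, 0.11, 0.1524]
tcp_rot: [-0.203, 0.667, 0.191, 0.691]
ft_force: [-7.6, -0.1, 20.7]
gripper_width: 0.22
```

Emit:
carry_out([
  {"translation":[0.5,0,-0.1],"twist":0},
  {"translation":[0.7,0,-0.1],"twist":0},
  {"translation":[0.8,0,-0.1],"twist":0},
  {"translation":[0.8,0,-0.1],"twist":0},
])

```text
t: 36.55
tcp_pos: [0.6165, 0.1101, 0.152]
tcp_rot: [-0.203, 0.663, 0.191, 0.695]
ft_force: [-10.1, -0.1, 35.2]
gripper_width: 0.217
```

Emit:
carry_out([
  {"translation":[-1.5,0,0],"twist":0},
  {"translation":[-4,0,0],"twist":0},
  {"translation":[-7,0,0],"twist":0},
  {"translation":[-7,0,0],"twist":0},
  {"translation":[-7,0,0],"twist":0},
])

```text
t: 37.17
tcp_pos: [0.6132, 0.1103, 0.2213]
tcp_rot: [-0.203, 0.663, 0.191, 0.694]
ft_force: [0.5, -0.5, -1.7]
gripper_width: 0.215
```

```bash
python3 - <<'E'
from wing import *
c=shot('wrist'); np.save('w19.npy',c,allow_pickle=True);save(c,'w19.png'); o=get_obs(); print(o['tcp_pos'],o['ft_force'],R.from_quat(o['tcp_rot']).as_matrix().round(3).tolist(),o['joints'])
for b in blocks(c,.08)[:6]: print(b[1:],onz(c,*b[1],.075).round(4))
print(tool([.6135,-.0305,.228]).round(2))
for n in ('side','top'):
  c=shot(n); save(c,n+'19.png'); np.save(n+'19.npy',c,allow_pickle=True)
E
```

```text
[0.61298703 0.11031641 0.22076931] [-0.4388386   0.13798961 -1.61881492] [[0.046, -0.535, 0.844], [-0.004, 0.845, 0.535], [-0.999, -0.028, 0.037]] [ 0.18364234  0.21679391  0.30927473  1.61897238 -0.01201155 -0.38151569]
(array([208.5,  79. ]), array([ 0.5915, -0.0238,  0.08  ])) [ 0.5922 -0.0255  0.075 ]
(array([190.5,  95.5]), array([ 0.6125, -0.0315,  0.08  ])) [ 0.6136 -0.0334  0.075 ]
(array([271. , 123.5]), array([0.5953, 0.0418, 0.08  ])) [0.5961 0.0412 0.075 ]
(array([333. , 158.5]), array([0.5919, 0.1063, 0.08  ])) [0.5926 0.1068 0.075 ]
(array([322.5, 176.5]), array([0.6116, 0.1073, 0.08  ])) [0.6127 0.1079 0.075 ]
(array([247.5, 246.5]), array([0.7153, 0.0821, 0.08  ])) [0.7181 0.0822 0.075 ]
[ -0.67 -11.94  -7.47]
```

Emit:
carry_out([
  {"translation":[-0.6,-4,-2.5],"twist":0},
  {"translation":[-0.6,-8,-5],"twist":0},
  {"translation":[-0.6,-11,-7],"twist":0},
  {"translation":[-0.6,-11.9,-7.6],"twist":0},
  {"translation":[-0.6,-11.9,-7.6],"twist":0},
  {"translation":[-0.6,-11.9,-7.6],"twist":0},
])

```text
t: 38.08
tcp_pos: [0.6121, -0.0299, 0.2269]
tcp_rot: [-0.203, 0.664, 0.192, 0.694]
ft_force: [-0.2, 0.4, -2.1]
gripper_width: 0.215
```

```bash
python3 - <<'E'
from wing import *
o=get_obs(); print(o['tcp_pos'],o['ft_force'],R.from_quat(o['tcp_rot']).as_matrix().round(3).tolist())
c=shot('wrist'); save(c,'w20.png')
for b in blocks(c,.08)[:8]: print(b[1:],onz(c,*b[1],.075).round(4))
for z in (.16,.146): print(tool([.612,-.0305,z]).round(2))
E
```

```text
[ 0.61208063 -0.02985376  0.22688184] [-0.16140858  0.4298502  -2.08630665] [[0.045, -0.535, 0.843], [-0.003, 0.844, 0.536], [-0.999, -0.027, 0.036]]
(array([332.5, 158.5]), array([ 0.5916, -0.0337,  0.08  ])) [ 0.5923 -0.0332  0.075 ]
(array([322.5, 176.5]), array([ 0.6114, -0.0323,  0.08  ])) [ 0.6125 -0.0317  0.075 ]
(array([385.5, 196. ]), array([0.5946, 0.03  , 0.08  ])) [0.5953 0.0316 0.075 ]
(array([439., 227.]), array([0.5918, 0.0944, 0.08  ])) [0.5925 0.0972 0.075 ]
(array([321., 237.]), array([6.659e-01, 6.000e-04, 8.000e-02])) [0.6679 0.0017 0.075 ]
(array([434. , 247.5]), array([0.6124, 0.1046, 0.08  ])) [0.6135 0.1075 0.075 ]
(array([ 61.5, 293.5]), array([ 0.8906, -0.2115,  0.08  ])) [ 0.8965 -0.2141  0.075 ]
(array([328.5, 307. ]), array([0.733 , 0.0531, 0.08  ])) [0.7362 0.0551 0.075 ]
[ 6.69  0.12 -0.29]
[ 8.09  0.16 -0.34]
```

Emit:
carry_out([
  {"translation":[3,0.05,-0.1],"twist":0},
  {"translation":[5.5,0.1,-0.25],"twist":0},
  {"translation":[6.7,0.1,-0.3],"twist":0},
  {"translation":[7,0.1,-0.3],"twist":0},
  {"translation":[7.2,0.1,-0.3],"twist":0},
  {"translation":[7.4,0.1,-0.3],"twist":0},
  {"translation":[7.6,0.1,-0.3],"twist":0},
  {"translation":[7.8,0.1,-0.3],"twist":0},
  {"translation":[8,0.1,-0.3],"twist":0},
  {"translation":[8.1,0.1,-0.3],"twist":0},
  {"translation":[8.1,0.1,-0.3],"twist":0},
])

```text
t: 39.5
tcp_pos: [0.6137, -0.0302, 0.1523]
tcp_rot: [-0.204, 0.661, 0.191, 0.696]
ft_force: [-9.4, 2.4, 28.6]
gripper_width: 0.216
```

Emit:
carry_out([
  {"translation":[0.4,0,-0.05],"twist":0},
  {"translation":[0.65,0,-0.05],"twist":0},
  {"translation":[0.75,0,-0.05],"twist":0},
  {"translation":[0.75,0,-0.05],"twist":0},
])

```text
t: 40.0
tcp_pos: [0.6154, -0.0303, 0.152]
tcp_rot: [-0.205, 0.658, 0.191, 0.699]
ft_force: [-8.5, 2.1, 32.1]
gripper_width: 0.22
```

Emit:
carry_out([
  {"translation":[-1.5,0,0],"twist":0},
  {"translation":[-4,0,0],"twist":0},
  {"translation":[-7.5,0,0],"twist":0},
  {"translation":[-7.5,0,0],"twist":0},
  {"translation":[-7.5,0,0],"twist":0},
])

```text
t: 40.62
tcp_pos: [0.6109, -0.0301, 0.2266]
tcp_rot: [-0.205, 0.658, 0.191, 0.699]
ft_force: [-0.1, 1.4, -1.8]
gripper_width: 0.216
```

```bash
python3 - <<'E'
from wing import *
o=get_obs(); print(o['tcp_pos'],o['ft_force'],R.from_quat(o['tcp_rot']).as_matrix().round(3).tolist(),o['joints'])
c=shot('wrist'); save(c,'w21.png'); np.save('w21.npy',c,allow_pickle=True)
print(tool([.4565,.297,.20]).round(2),tool([.53,.2,.24]).round(2))
E
```

```text
[ 0.6108734  -0.03010716  0.22664237] [-0.13370597  1.35906819 -1.83592502] [[0.062, -0.536, 0.842], [-0.003, 0.844, 0.537], [-0.998, -0.035, 0.05]] [-4.93127074e-02  1.72112899e-01  2.68235914e-01  1.60527056e+00
  1.41799750e-04 -6.16039052e-01]
[ 1.57 35.94  4.45] [-1.95 23.68  5.63]
```

Emit:
carry_out([
  {"translation":[0,5,0.6],"twist":0},
  {"translation":[0,10,1.2],"twist":0},
  {"translation":[0,15,1.8],"twist":0},
  {"translation":[0,20,2.4],"twist":0},
  {"translation":[0.5,25,3],"twist":0},
  {"translation":[1,30,3.6],"twist":0},
  {"translation":[1.6,34,4.1],"twist":0},
  {"translation":[1.6,36,4.3],"twist":0},
  {"translation":[1.6,36,4.3],"twist":0},
  {"translation":[1.6,36,4.3],"twist":0},
])

```text
t: 41.92
tcp_pos: [0.455, 0.2961, 0.199]
tcp_rot: [-0.205, 0.659, 0.19, 0.699]
ft_force: [-0.6, 0.5, -1.0]
gripper_width: 0.214
```

```bash
python3 - <<'E'
from wing import *
o=get_obs(); print(o['tcp_pos'],R.from_quat(o['tcp_rot']).as_matrix().round(3)[:,0])
for z in (.1,.0815): print(tool([.455,.2965,z]).round(2))
c=shot('side'); c0=np.load('side19.npy',allow_pickle=True).item()
# before any tapping: s16 not stored full; predict ring rows instead
for y,n in ((.108,'blk3'),(-.031,'blk1')):
    print(n,'pred up',proj(c,[.612,y,.08]).round(2),'down',proj(c,[.612,y,.075]).round(2))
np.save('side22.npy',c,allow_pickle=True)
for nm,cc in (('19',c0),('now',c)):
    im=cc['color']; H,S,V=[a.astype(int) for a in cv2.split(cv2.cvtColor(im,cv2.COLOR_RGB2HSV))]
    m=((H>8)&(H<30)&(S>90)).astype(np.uint8); n,l,st,ce=cv2.connectedComponentsWithStats(m)
    for i in range(1,n):
        if abs(ce[i][0]-345)<45 and abs(ce[i][1]-187)<40 and st[i,4]>3: print(nm,st[i],ce[i].round(2))
E
```

```text
[0.45495659 0.29611377 0.19901595] [ 0.06  -0.004 -0.998]
[ 9.88  0.38 -0.46]
[11.73  0.44 -0.55]
blk3 pred up [339.41 172.89] down [339.37 174.42]
blk1 pred up [354.97 203.19] down [354.89 204.79]
19 [331 178   6  10  35] [333.77 182.14]
19 [340 192   6  11  43] [342.21 197.4 ]
19 [354 204   4   1   4] [355.5 204. ]
19 [346 208   6  12  45] [348.58 212.8 ]
now [331 178   6  10  36] [333.89 182.  ]
now [340 192   5  11  41] [342.1 196.8]
now [354 205   3   2   6] [355.  205.5]
now [346 208   6  12  43] [348.49 212.88]
```

Emit:
carry_out([
  {"translation":[4,0.2,-0.2],"twist":0},
  {"translation":[7.5,0.3,-0.35],"twist":0},
  {"translation":[10,0.4,-0.5],"twist":0},
  {"translation":[11,0.4,-0.5],"twist":0},
  {"translation":[11.5,0.4,-0.5],"twist":0},
  {"translation":[11.8,0.4,-0.5],"twist":0},
  {"translation":[11.8,0.4,-0.5],"twist":0},
  {"translation":[11.8,0.4,-0.5],"twist":0},
])

```text
t: 42.98
tcp_pos: [0.4562, 0.2964, 0.0818]
tcp_rot: [-0.204, 0.658, 0.19, 0.699]
ft_force: [1.6, -0.0, 0.9]
gripper_width: 0.218
```

Emit:
carry_out([
  {"translation":[0.15,0,0],"twist":0},
  {"translation":[0.15,0,0],"twist":0},
  {"translation":[0.15,0,0],"twist":0},
])

```text
t: 43.35
tcp_pos: [0.4567, 0.2967, 0.0816]
tcp_rot: [-0.204, 0.658, 0.191, 0.7]
ft_force: [-0.9, -1.0, 7.0]
gripper_width: 0.216
```

Emit:
carry_out([
  {"translation":[0,0,0],"twist":0},
  {"translation":[0,0,0],"twist":0},
  {"translation":[0,0,0],"twist":0},
  {"translation":[0,0,0],"twist":0},
  {"translation":[-1.5,0,0.1],"twist":0},
  {"translation":[-4,-0.1,0.2],"twist":0},
  {"translation":[-8,-0.2,0.4],"twist":0},
  {"translation":[-13,-0.4,-1],"twist":0},
  {"translation":[-15,-0.5,-3],"twist":0},
  {"translation":[-15,-0.5,-3],"twist":0},
], hand=0.5)

```text
t: 44.6
tcp_pos: [0.4249, 0.2769, 0.2329]
tcp_rot: [-0.204, 0.656, 0.191, 0.701]
ft_force: [0.2, 1.1, -0.1]
gripper_width: 0.502
```

```bash
python3 - <<'E'
from wing import *
o=get_obs(); print(o['tcp_pos'],o['ft_force'])
w=shot('wrist'); np.save('w23.npy',w,allow_pickle=True); s=shot('side'); t=shot('top'); np.save('side23.npy',s,allow_pickle=True)
# composite: wrist (drift) | side crop now
a=w['color'][60:260,180:480]; r=[235,107]; b=s['color'][r[1]:r[1]+130,r[0]:r[0]+200]
b=cv2.resize(b,(800,520),interpolation=cv2.INTER_CUBIC)[:,:]; a=cv2.resize(a,(500,333),interpolation=cv2.INTER_CUBIC)
can=np.zeros((600,800,3),np.uint8); can[:333,:500]=a
can[333:600,:411]=cv2.resize(b,(411,267)); tt=t['color'][150:265,200:395]; can[333:600,411:800]=cv2.resize(tt,(389,229)).copy().repeat(1,0)[:229] if False else cv2.resize(tt,(389,267)); cv2.imwrite('pics/fin.png',can[...,::-1])
# subpixel shift of block patches vs before tapping (s16)
o16=cv2.resize(cv2.imread('pics/s16.png'),(200,130),interpolation=cv2.INTER_AREA); now=cv2.cvtColor(s['color'][107:237,235:435],cv2.COLOR_RGB2BGR)
g=lambda x:cv2.resize(cv2.cvtColor(x,cv2.COLOR_BGR2GRAY),None,fx=8,fy=8,interpolation=cv2.INTER_CUBIC)
G0,G1=g(o16),g(now)
for nm,(x,y,W,Hh) in dict(blk3=(97,60,18,12),blk1=(112,90,18,12),jawref=(90,55,40,70),knobref=(55,80,26,22)).items():
    T=G0[y*8:(y+Hh)*8,x*8:(x+W)*8]; A=G1[y*8-32:(y+Hh)*8+32,x*8-32:(x+W)*8+32]
    q=cv2.matchTemplate(A,T,cv2.TM_CCOEFF_NORMED); _,m,_,l=cv2.minMaxLoc(q); print(nm,(np.array(l)-32)/8,round(m,3))
E
```

```text
[0.42491565 0.2768539  0.23293586] [ 0.2237      1.11918594 -0.11434699]
blk3 [-0.25  1.5 ] 0.97
blk1 [0.125 1.5  ] 0.942
jawref [0.    0.375] 0.9
knobref [0.125 0.25 ] 0.757
```

View pics/fin.png

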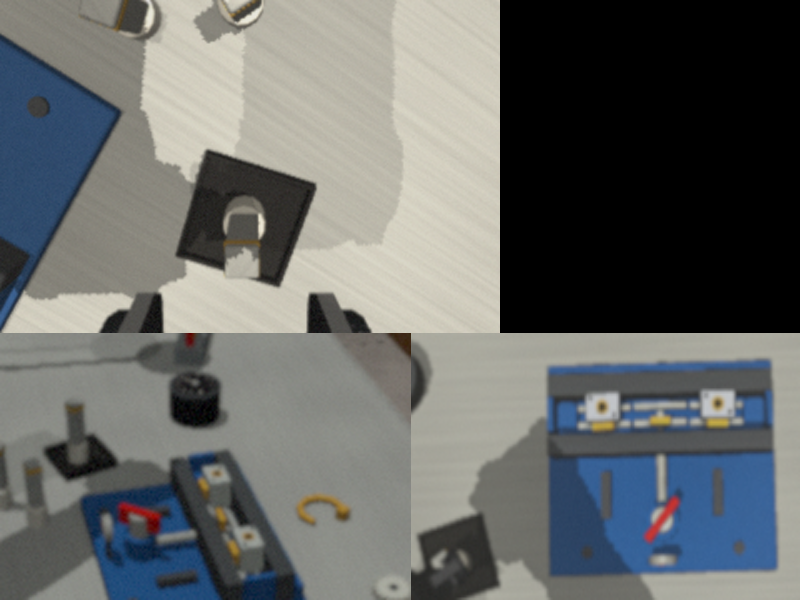

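```bash
python3 -c "
from station import sign_off
print(sign_off())"
```

```text
the job is handed in; nothing more can be done
None
```

The job is done and handed in at about 45 s of robot time. The hand-in gave no verdict.

**What was done**
- There were two blocks on the bench. I opened the knob to its stop, put one block over the middle of station 1 and the other over station 3, then turned the knob clockwise to its stop.
- I took the leftmost drift, from the rubber dish, and pressed both blocks down with it. It now stands upright back in the dish, a few millimetres from where it started.
- At my first try the fingers shut above the knob's wings, and at the second try they pressed on the knob with about 17 N before gripping. The knob did not turn either time.

**Last checks**
- **Knob:** the wings sit at about -42°, the tight position, and the turning torque rose while they stayed put.
- **Gauge:** I kept the fingers clear of it by geometry. In the final pictures it looks untouched.
- **Blocks home:** the tool stopped at the same height, 152 mm, on both blocks, with wrist readings of 35 N on one and 32 N on the other. More pressing gained at most 0.4 mm.
- **Camera check of the drop:** each block moved 1.5 px down in the side view, where 5 mm would give about 1.5 to 1.6 px. Fixed reference patches in the same comparison also shifted 0.25 to 0.4 px. On its own this would also fit a drop of about 4 mm, so I relied on the force and height readings.
- **Parallels:** I did not test directly that they are trapped.
- **Tool lean:** by the end the tool leaned about 3.5° from pressing. The final pictures still show the drift upright.

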